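# Pack the goldsmith's travelling case in layers

## Task

Pack the aluminium travelling case in layers. First the stock goes on the bottom: the round brass-lidded tin into the round yellow rim and the green solder tin into the oblong one (either tin first); then lay the divider flat on the battens inside the case, handle up, either way round; then set the finished work on it: the copper bangle around the white round boss, the red ring box inside the white square rim. Set everything down gently rather than dropping it, upright and let go, and do not disturb the flux jar or the steel block.

Things in the scene. Friction and masses are not known exactly. Their poses are not given: they have to be found in the camera images.
- case: open aluminium case, fixed, 142 (x) x 252 (y) x 62 mm high outside, walls and floor 6 mm, 130 x 240 mm inside. Origin: centre of its underside; y along its long side. Across each short end inside runs a wooden batten 12 mm wide, its upper face 45 mm above the underside of the case: the divider rests on these two. Its deep lift-off lid lies elsewhere, not needed.
- round_liner: black pad (128 x 106 x 3 mm) fixed on the floor of one half of the case, with a yellow round rim, inside diameter 66, outside 74 mm, rising 6 mm above the pad. Origin: centre of the pad's underside, on the rim's axis; turned like the case. It lies 54 mm from the case's centre along +y or -y of the case (this changes). The round tin stands on the pad inside the rim.
- oblong_liner: the same black pad in the other half of the case, with a yellow oblong rim, 58 (x) x 88 (y) mm inside, 4 mm thick, rising 6 mm above the 3 mm pad. Origin: centre of the pad's underside; axes as the case's. The green tin goes in with its length along the case.
- findings_tin: closed round tin of findings, aluminium with brass lid, diameter 55, height 28 mm, standing on the bench, about 0.12 kg. Origin: centre of its underside, z up.
- solder_tin: closed oblong green tin with a paper label, 46 (x) x 76 (y) x 28 mm high, lying flat on the bench, about 0.15 kg. Origin: centre of its underside.
- divider: divider board 120 (x) x 230 (y) x 5 mm, blue top, flat on the bench, 0.22 kg. Origin: centre of its underside. Wooden grip bar on its middle, 50 (x) x 12 (y) mm, from 5 to 32 mm above the underside: grip across the 12. At y = +66 mm a white round boss, diameter 44, 8 mm high above the board; at y = -66 a white square rim, 64 x 64 mm inside, 3 thick, 6 high. Things stand 5 mm above its underside.
- bangle: round copper bangle with a row of brass granules, outside diameter 62, inside 54, height 14 mm, lying flat on the bench, about 0.045 kg. Origin: centre, at its underside. Grip it across the outside.
- ring_box: closed red ring box with a brass line round it, 52 x 52 x 34 mm high, standing on the bench, about 0.07 kg. Origin: centre of its underside. It may stand in the square rim any quarter turn.
- flux_jar: bystander: white ceramic flux jar with blue lid, diameter 44, height 44 mm, standing between case and divider. Origin: centre of its underside.
- bench_block: bystander: square polished steel bench block, 50 x 50 x 22 mm, beyond the flux jar. Origin: centre of its underside.
Mind the look-alikes: they are no part of the job. Leave any blue, pink or purple look-alike of the findings_tin alone.

How it is judged:
By the outcome, as a careful person would: the job done as asked, in the order asked, and still so for the second after the job is handed in, with the robot touching nothing.
It also fails if it takes over 112 s, if anything falls off the work surface, if the arm or the gripper's body presses on something with over 40 N, if the wrist force passes 120 N, or if a joint passes its speed limit or range.

## Robot

A 6-joint arm with a two-finger parallel gripper is mounted at the origin on the work surface. World frame = base frame: x ahead of the robot, y to its left, z up, the work surface at z = 0. Lengths are in mm, angles in rad, forces in N, time in s.
With the tool pointing down it reaches from about 325 to 900 mm from the base axis. Payload 6.1 kg.
Tool frame: the origin (TCP) lies at the very end of the fingers, on their centre line; the grasp point (between the pads) lies 19 mm behind it; z points along the fingers, y is the line along which they close (so a half turn about z gives the same grasp; the last joint's range is limited). The gripper opens to 85 mm and grips with 20 to 120 N. Pads are 22 mm wide; open, the fingers measure 114 mm over their backs; the gripper's body (76 mm by 85 mm) begins 54 mm behind the grasp point. The pads swing forward as they close: fully open they stand 13 mm farther back than shut.
Start: joints at [1.097, 0.22, 1.526, -0, 1.395, -0.126], TCP at [213.017, 587.571, 231.3] pointing down, gripper open.
Joint ranges: [-2.98, 2.98], [-0.91, 2.08], [0.09, 2.57], [-1.24, 4.39], [0.2, 2.65], [-2.68, 2.68]. Speed limits (rad/s): [2.57, 2.57, 3.01, 3.14, 3.14, 3.14].

## Interface

Orientations are given as a unit quaternion [w, x, y, z].
In Python, from station import monitor, vision, order gives the robot as it stands.
- The arm moves only by the tool apply_moves, never from a script. Its argument "plan" is a list of rows, each an object with "travel": the shift along the tool's x, y, z in cm, a list of three; "dr": the turn, a rotation vector about the tool's x, y, z in degrees, a list of three. In form: [{"travel": [dx, dy, dz], "dr": [rx, ry, rz]}, ...]. A call has 1 to 8 rows; each row is the pose to reach, as a shift and turn from the pose commanded when the call began, along the tool's axes at that moment; what a row does not reach only later rows make up. A row lasts 1/10 s, in which the tool goes at most 50 mm and 8.59 degrees, less where a joint would pass 70% of its speed; a pose out of reach is approached as far as the arm can. A call with a gripper value outside its range is refused whole. "gripper" is the opening, from 0 (shut) to 1 (fully open), set as the call begins (left out, the last holds). The fingers move at their own pace and stop on an object; the grip force is fixed at half the most. Time passes only in rows, so rows that repeat a pose let the fingers close. It gives the time, the measured TCP pose, the force, the opening and the grip force at its end, in the units of the state.
- monitor.observe(): the state, without advancing time (a new reading comes with each control period).
- vision.camera(name): name is "scene" or "side" or "wrist"; returns a dict with "color" (420x560x3 uint8, red, green, blue), "range_z" (420x560 float32, mm along the optical axis (not along the pixel's ray), 0 where there is no reading), "K" (3x3 intrinsics, pixels), "xyz" and "attitude" of the camera in the world; the wrist camera has in their place "T_tool_cam" (4x4, takes a point from camera to tool coordinates, whose origin is the TCP and whose axes are the flange's). Camera axes: x right, y down, z forward; pixel columns grow to the right and rows downward; lengths in mm; the calibration is good to about 2 mm. A picture is of the moment at which its call begins: read the wrist's pose just before it.
- order.hand_in(): hands the job in; it is judged then, once.
The state is a dict: "clock": time; "joints": joint angles; "dq": joint speeds; "joint_efforts": joint torques, N m; "position": TCP position; "eef_rot": TCP orientation; "wrist_force": force on the tool from outside, world axes, zero at the start; "ft_torque": the same for the moment, N m; "finger_gap": opening from 0.0 (shut) to 1.0 (fully open); "gripper_force": force on a finger pad.
Only numpy, scipy, OpenCV 4.12 (cv2) and the standard library are available. Lean on these libraries where they do the work, as an engineer would, in place of code of your own. Each camera call takes 0.05 s, during which the arm holds its last target. There are 200 camera calls.

## Working session

There is one attempt and no reset: what is moved stays moved. The work goes in short steps, Python scripts to look and compute and a tool call to move; the robot and the scene stay as the last step left them, time stands still between calls to the robot, and variables do not carry over. Pictures are saved under pics/ and viewed, at most 14 in all, crops included, and the job is handed in when it is done.

Besides the shell and the picture viewer there is one more tool, called after "Emit:" as name([rows], argument=value, ...), one row to a line, values as JSON. apply_moves: Moves the arm, as the interface text tells. Its arguments: {"type":"object","properties":{"plan":{"type":"array","items":{"type":"object","properties":{"travel":{"type":"array","items":{"type":"number"}},"dr":{"type":"array","items":{"type":"number"}}}}},"gripper":{"type":"number"}},"required":["plan"]}

```bash
mkdir -p pics; ls
python3 - <<'E'
from station import monitor,vision
import cv2,numpy as np,pickle
print(monitor.observe())
for n in ["scene","side","wrist"]:
    c=vision.camera(n); cv2.imwrite(f"pics/{n}0.png",c["color"][:,:,::-1]); pickle.dump(c,open(f"{n}0.pkl","wb"))
    print(n,{k:v for k,v in c.items() if k not in("color","range_z")})
E
```

```text
pics
{'clock': 0.0, 'joints': array([ 1.09689343e+00,  2.21248896e-01,  1.52761910e+00, -1.16673179e-06,
        1.39468372e+00, -1.26099751e-01]), 'dq': array([-0.00083304,  0.00048046,  0.00021582,  0.00159481,  0.00018676,
        0.00168871]), 'joint_efforts': array([ 7.44947756e-04, -4.96886909e+01, -3.89403605e+01, -2.33431092e-05,
        1.06292914e-02, -3.18764705e-06]), 'position': array([212.74641192, 587.03347624, 230.18090098]), 'eef_rot': array([-2.88924763e-04,  1.73026201e-01,  9.84916735e-01, -9.35953974e-04]), 'wrist_force': array([-0.02765038, -0.14023838, -0.45994749]), 'ft_torque': array([ 0.01558426,  0.0282214 , -0.0217332 ]), 'gripper_force': 0.0, 'finger_gap': 1.0009144743507234}
scene {'K': array([[393.81867011,   0.        , 277.33098367],
       [  0.        , 393.81867011, 205.04916102],
       [  0.        ,   0.        ,   1.        ]]), 'xyz': array([760.78443973, 468.90821727, 561.59634639]), 'attitude': array([-0.10194804,  0.2246652 ,  0.89627458, -0.3685431 ])}
side {'K': array([[385.5895563 ,   0.        , 282.75248646],
       [  0.        , 385.5895563 , 217.16871734],
       [  0.        ,   0.        ,   1.        ]]), 'xyz': array([ 143.13327158, -377.6354629 ,  649.72235648]), 'attitude': array([-0.32909723,  0.87173525, -0.34240974,  0.12053314])}
wrist {'K': array([[367.01575215,   0.        , 287.28754047],
       [  0.        , 367.01575215, 210.89682428],
       [  0.        ,   0.        ,   1.        ]]), 'T_tool_cam': array([[ 1.09696087e-04, -9.48316154e-01, -3.17327054e-01,
         8.20003826e+01],
       [ 9.99999751e-01, -1.17161732e-04,  6.95819722e-04,
        -1.75545927e-01],
       [-6.97035670e-04, -3.17327052e-01,  9.48315905e-01,
        -1.42594040e+02],
       [ 0.00000000e+00,  0.00000000e+00,  0.00000000e+00,
         1.00000000e+00]])}
```

View pics/scene0.png

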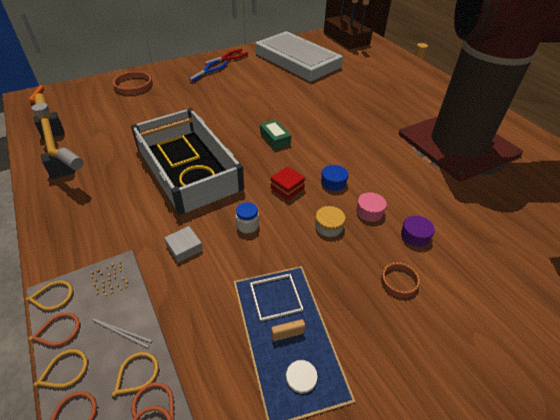

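View pics/side0.png

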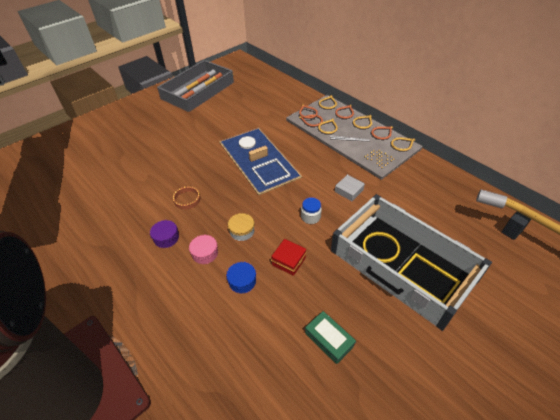

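Scene shows the case (187,158), green tin (276,134), red box (288,184), brass tin (330,222), bangle (401,280), and divider (292,345), with boss at (301,377) and square rim at (275,297). The flux jar is at (247,218) and the block at (184,244). Blue, pink and purple tins are the look-alikes. In the side view the round rim is in the case half nearer the jar.

```bash
cat > h.py <<'E'
import numpy as np,cv2,pickle
from scipy.spatial.transform import Rotation as R
def rot(q): return R.from_quat([q[1],q[2],q[3],q[0]]).as_matrix()
def campose(c,st=None):
    if "T_tool_cam" in c:
        T=np.eye(4);T[:3,:3]=rot(st["eef_rot"]);T[:3,3]=st["position"];T=T@c["T_tool_cam"];return T[:3,:3],T[:3,3]
    return rot(c["attitude"]),np.array(c["xyz"])
def cloud(c,st=None):
    A,t=campose(c,st);K=c["K"];h,w=c["range_z"].shape
    u,v=np.meshgrid(np.arange(w),np.arange(h));z=c["range_z"].astype(float)
    p=np.stack([(u-K[0,2])/K[0,0]*z,(v-K[1,2])/K[1,1]*z,z],-1)
    P=p@A.T+t;P[z==0]=np.nan;return P
def ray(c,uv,h,st=None):
    A,t=campose(c,st);K=c["K"];uv=np.atleast_2d(uv).astype(float)
    d=np.c_[(uv[:,0]-K[0,2])/K[0,0],(uv[:,1]-K[1,2])/K[1,1],np.ones(len(uv))]@A.T
    return (t+d*((h-t[2])/d[:,2])[:,None])[:,:2]
def hsv(c): return cv2.cvtColor(c["color"],cv2.COLOR_RGB2HSV)
def rect(p):
    (x,y),(w,h),a=cv2.minAreaRect(np.float32(p)); 
    if w<h: w,h,a=h,w,a+90
    return round(x,1),round(y,1),round(w,1),round(h,1),round((a+90)%180-90,1)  # a: direction of long side
E
python3 - <<'E'
from h import *
def blob(c,P,lo,hi,zlo,zhi,win):
    m=cv2.inRange(hsv(c),lo,hi)>0
    m&=(P[...,2]>zlo)&(P[...,2]<zhi)
    u0,v0,u1,v1=win;w=np.zeros_like(m);w[v0:v1,u0:u1]=1;m&=w
    n,l,s,_=cv2.connectedComponentsWithStats(m.astype(np.uint8))
    k=1+np.argmax(s[1:,4]);return P[l==k]
S=[("scene",{"case":[(0,0,0),(180,255,255),55,72,(125,100,250,215)],"green":[(0,0,0),(180,255,255),24,34,(250,110,300,155)],"red":[(0,120,60),(180,255,255),30,40,(262,160,312,204)],
 "tin":[(15,100,80),(35,255,255),23,35,(310,200,350,240)],"bangle":[(0,0,0),(180,255,255),9,20,(375,255,430,305)],"far":[(0,0,0),(180,255,255),6,40,(105,65,160,100)],
 "bar":[(0,60,60),(30,255,255),25,40,(265,310,315,350)],"div":[(0,0,0),(180,255,255),3,9,(225,260,360,420)],"sq":[(0,0,120),(180,90,255),4,16,(240,265,310,325)],"boss":[(0,0,120),(180,90,255),5,20,(280,355,325,400)],
 "jar":[(0,0,0),(180,255,255),38,52,(230,198,265,236)],"block":[(0,0,0),(180,255,255),17,28,(160,220,206,265)],"ring":[(20,100,80),(40,255,255),3,20,(170,160,222,190)],"obl":[(20,100,80),(40,255,255),3,20,(150,130,205,170)],"blue":[(0,0,0),(180,255,255),23,35,(318,160,352,196)],"pink":[(0,0,0),(180,255,255),23,35,(352,190,390,225)],"purple":[(0,0,0),(180,255,255),23,35,(398,215,440,248)]}),
 ("side",{"case":[(0,0,0),(180,255,255),55,72,(330,190,490,320)],"green":[(0,0,0),(180,255,255),24,34,(295,305,365,365)],"red":[(0,120,60),(180,255,255),30,40,(262,235,312,275)],"tin":[(15,100,80),(35,255,255),23,35,(222,205,262,245)],"bangle":[(0,0,0),(180,255,255),9,20,(165,180,208,212)],"div":[(0,0,0),(180,255,255),3,9,(210,120,305,195)],
 "bar":[(0,60,60),(30,255,255),25,40,(245,140,275,165)],"sq":[(0,0,120),(180,90,255),4,16,(245,155,305,190)],"boss":[(0,0,120),(180,90,255),5,20,(232,130,262,155)],"ring":[(20,100,80),(40,255,255),3,20,(355,225,405,268)],"obl":[(20,100,80),(40,255,255),3,20,(390,245,465,305)]})]
for n,d in S:
    c=pickle.load(open(n+"0.pkl","rb"));P=cloud(c)
    for k,a in d.items():
        try:
            q=blob(c,P,*a);print(n,k,len(q),"z",np.percentile(q[:,2],[10,50,90]).round(1),rect(q[:,:2]))
        except Exception as e: print(n,k,e)
E
```

```text
scene case 1314 z [56.7 61.7 63.4] (604.3, -212.5, 257.4, 151.3, -86.4)
scene green 402 z [26.6 28.5 29.8] (382.9, -219.1, 79.0, 47.0, -89.6)
scene red 454 z [32.3 34.1 35.5] (444.9, -49.5, 52.3, 52.1, -73.6)
scene tin 541 z [26.6 28.1 29.4] (425.1, 77.2, 55.8, 53.8, -80.3)
scene bangle 332 z [10.4 13.7 15.4] (391.0, 239.4, 61.3, 60.8, -6.8)
scene far 400 z [ 7.4 14.3 19.7] (618.9, -627.5, 106.7, 103.3, 73.9)
scene bar 304 z [28.2 31.4 32.9] (605.4, 235.4, 49.7, 13.5, -15.1)
scene div 9774 z [3.8 5.  6.3] (604.7, 234.1, 230.8, 120.3, 77.2)
scene sq 363 z [ 5.1 10.5 12. ] (588.8, 167.7, 76.7, 71.8, 77.1)
scene boss 786 z [11.5 12.9 14.2] (618.6, 297.0, 45.9, 42.7, 61.1)
scene jar 301 z [41.6 44.  45.2] (562.3, 4.5, 38.5, 38.3, -28.5)
scene block 663 z [20.3 22.  23.2] (685.7, -0.0, 51.5, 50.8, -84.0)
scene ring 162 z [ 9.  14.  16.2] (600.1, -178.1, 77.9, 59.2, 3.2)
scene obl 291 z [ 9.  14.1 15.9] (606.0, -274.1, 113.8, 71.5, -86.3)
scene blue 396 z [26.4 28.1 29.5] (346.4, -20.8, 56.7, 54.7, 57.1)
scene pink 490 z [26.4 28.1 29.4] (331.9, 84.2, 56.8, 53.4, 4.9)
scene purple 582 z [26.3 28.  29.3] (295.0, 173.9, 55.1, 54.9, -61.5)
side case 1886 z [57.  60.9 62.6] (605.6, -212.8, 254.1, 151.3, -86.4)
side green 1173 z [26.2 27.7 29. ] (383.1, -219.1, 76.0, 46.6, -89.6)
side red 570 z [31.9 33.5 34.9] (445.3, -50.7, 53.6, 51.8, 17.7)
side tin 431 z [25.9 27.6 29.1] (425.2, 77.3, 54.0, 53.2, 85.3)
side bangle 154 z [10.6 13.  15.3] (391.7, 237.9, 61.7, 59.4, 57.8)
side div 2139 z [3.5 4.8 6.4] (605.3, 233.6, 234.3, 121.0, 77.4)
side bar 86 z [27.1 30.8 32.6] (604.8, 234.0, 48.8, 15.6, -7.9)
side sq 259 z [ 4.8  8.1 11.3] (595.1, 173.5, 82.0, 76.5, 75.8)
side boss 173 z [ 6.4 12.2 14.1] (623.1, 302.7, 56.4, 45.6, 50.5)
side ring 303 z [ 8.2 12.6 15.2] (609.2, -156.6, 76.6, 75.1, -85.9)
side obl 426 z [ 8.  13.2 15.4] (614.0, -264.8, 98.1, 73.0, -86.6)
```

```bash
cat > go.py <<'E'
import sys
from h import *
from station import monitor
# usage: go.py x y z yaw(deg of tool y)  [x y z yaw ...] -> deltas from now, in tool axes
s=monitor.observe();A=rot(s["eef_rot"]);p=np.array(s["position"])
y=A[:,1];print("t",round(s["clock"],2),"p",p.round(1),"yaw",round(np.degrees(np.arctan2(y[1],y[0])),1),"F",np.round(s["wrist_force"],1),"gap",round(s["finger_gap"],3),"grip",round(s["gripper_force"],1),"j",np.round(s["joints"],2))
a=list(map(float,sys.argv[1:]))
for i in range(0,len(a),4):
    t=np.radians(a[i+3]);Y=np.array([np.cos(t),np.sin(t),0]);Z=np.array([0,0,-1.])
    B=np.c_[np.cross(Y,Z),Y,Z]
    print("travel",((A.T@(np.array(a[i:i+3])-p))/10).round(2),"dr",np.degrees(R.from_matrix(A.T@B).as_rotvec()).round(1))
E
python3 go.py 425 77 120 60  425 77 31 60
```

```text
t 0.15 p [212.8 587.1 230.4] yaw 70.1 F [-0.8 -0.4  0.4] gap 0.999 grip 0.0 j [ 1.1   0.22  1.53 -0.    1.39 -0.13]
travel [-37.34 -40.71  11.1 ] dr [-0.1 -0.  10.1]
travel [-37.34 -40.7   20.  ] dr [-0.1 -0.  10.1]
```

Emit:
apply_moves([
  {"travel": [-2,-2.2,0],"dr": [0,0,0]},
  {"travel": [-5,-5.4,0],"dr": [0,0,0]},
  {"travel": [-8,-8.7,0],"dr": [0,0,0]},
  {"travel": [-11,-12,0],"dr": [0,0,0]},
  {"travel": [-14,-15.2,0],"dr": [0,0,0]},
  {"travel": [-17,-18.5,0],"dr": [0,0,0]},
  {"travel": [-19,-20.7,0],"dr": [0,0,0]},
  {"travel": [-20,-21.8,0],"dr": [0,0,0]},
], gripper=1.0)

```text
clock: 0.95
position: [327.4, 312.2, 231.1]
eef_rot: [0.0, 0.174, 0.985, -0.0]
wrist_force: [0.4, 0.3, -0.8]
finger_gap: 1.003
gripper_force: 0.0
```

Emit:
apply_moves([
  {"travel": [-3,-3.3,1],"dr": [0,0,1]},
  {"travel": [-6,-6.5,3],"dr": [0,0,3]},
  {"travel": [-9,-9.8,5],"dr": [0,0,5]},
  {"travel": [-12,-13.1,7],"dr": [0,0,7]},
  {"travel": [-15,-16.4,9],"dr": [0,0,9]},
  {"travel": [-17.3,-18.9,11],"dr": [0,0,10]},
  {"travel": [-17.3,-18.9,11],"dr": [0,0,10]},
  {"travel": [-17.3,-18.9,11],"dr": [0,0,10]},
])

```text
clock: 1.75
position: [424.5, 77.3, 120.7]
eef_rot: [-0.001, 0.259, 0.966, -0.0]
wrist_force: [-0.1, 0.7, -0.1]
finger_gap: 1.0
gripper_force: 0.0
```

```bash
python3 go.py 425 77 4 60
python3 - <<'E'
from station import monitor,vision
import cv2
c=vision.camera("wrist");cv2.imwrite("pics/w1.png",c["color"][:,:,::-1])
E
```

```text
t 1.75 p [424.5  77.3 120.7] yaw 59.9 F [-0.1  0.7 -0.1] gap 1.0 grip 0.0 j [-0.   -0.14  2.12  0.    1.17 -1.05]
travel [-8.000e-02  1.000e-02  1.167e+01] dr [-0.  -0.1 -0.1]
```

View pics/w1.png

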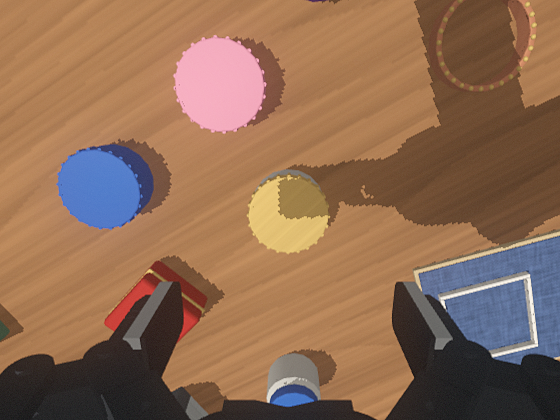

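The wrist view shows the brass tin at (288,213), directly below the TCP axis, clear of the pink and blue tins. I'll descend and grip.

Emit:
apply_moves([
  {"travel": [0,0,2],"dr": [0,0,0]},
  {"travel": [0,0,5],"dr": [0,0,0]},
  {"travel": [0,0,8],"dr": [0,0,0]},
  {"travel": [0,0,10],"dr": [0,0,0]},
  {"travel": [0,0,11.2],"dr": [0,0,0]},
  {"travel": [0,0,11.6],"dr": [0,0,0]},
  {"travel": [0,0,11.7],"dr": [0,0,0]},
])

```text
clock: 2.5
position: [425.4, 78.4, 4.8]
eef_rot: [0.0, 0.258, 0.966, 0.0]
wrist_force: [-0.3, -0.8, -0.0]
finger_gap: 1.0
gripper_force: 0.0
```

Emit:
apply_moves([
  {"travel": [0,0,0],"dr": [0,0,0]},
  {"travel": [0,0,0],"dr": [0,0,0]},
  {"travel": [0,0,0],"dr": [0,0,0]},
  {"travel": [0,0,0],"dr": [0,0,0]},
  {"travel": [0,0,0],"dr": [0,0,0]},
  {"travel": [0,0,0],"dr": [0,0,0]},
  {"travel": [0,0,0],"dr": [0,0,0]},
  {"travel": [0,0,0],"dr": [0,0,0]},
], gripper=0.4)

```text
clock: 3.3
position: [426.2, 77.9, 5.8]
eef_rot: [0.001, 0.258, 0.966, 0.0]
wrist_force: [-2.0, 0.6, 7.9]
finger_gap: 0.619
gripper_force: 61.5
```

```bash
python3 go.py 425 77 140 60 601.6 -158.7 140 3.6
```

```text
t 3.3 p [426.2  77.9   5.8] yaw 60.1 F [-2.   0.6  7.9] gap 0.619 grip 61.5 j [-0.    0.07  2.17  0.    0.9  -1.05]
travel [  0.03  -0.12 -13.42] dr [0.1 0.1 0.1]
travel [-27.03 -11.73 -13.39] dr [ 0.1  0.1 56.5]
```

Emit:
apply_moves([
  {"travel": [0,0,-1],"dr": [0,0,0]},
  {"travel": [0,0,-3],"dr": [0,0,0]},
  {"travel": [0,0,-6],"dr": [0,0,0]},
  {"travel": [0,0,-9],"dr": [0,0,0]},
  {"travel": [0,0,-12],"dr": [0,0,0]},
  {"travel": [-1,-0.5,-13.4],"dr": [0,0,2]},
  {"travel": [-3,-1.3,-13.4],"dr": [0,0,6]},
  {"travel": [-5,-2.2,-13.4],"dr": [0,0,10]},
])

```text
clock: 4.1
position: [458.4, 32.9, 139.2]
eef_rot: [0.001, 0.343, 0.939, 0.0]
wrist_force: [0.1, 0.5, -0.3]
finger_gap: 0.617
gripper_force: 63.0
```

```bash
python3 go.py 601.6 -158.7 140 3.6
```

```text
t 4.1 p [458.4  32.9 139.2] yaw 49.9 F [ 0.1  0.5 -0.3] gap 0.617 grip 63.0 j [-0.1  -0.1   2.04 -0.    1.2  -0.97]
travel [-23.3   -5.42  -0.04] dr [ 0.1  0.1 46.3]
```

Emit:
apply_moves([
  {"travel": [-3,-0.7,0],"dr": [0,0,6]},
  {"travel": [-6.5,-1.5,0],"dr": [0,0,13]},
  {"travel": [-10,-2.3,0],"dr": [0,0,20]},
  {"travel": [-13.5,-3.1,0],"dr": [0,0,27]},
  {"travel": [-17,-4,0],"dr": [0,0,34]},
  {"travel": [-20.5,-4.8,0],"dr": [0,0,41]},
  {"travel": [-22.7,-5.3,0],"dr": [0,0,45]},
  {"travel": [-23.3,-5.4,0],"dr": [0,0,46.3]},
])

```text
clock: 4.9
position: [602.0, -160.1, 137.7]
eef_rot: [0.0, 0.685, 0.728, -0.0]
wrist_force: [-0.1, 0.4, -1.2]
finger_gap: 0.618
gripper_force: 63.1
```

```bash
python3 go.py 601.6 -158.7 15 3.6
cat > look.py <<'E'
import sys
from h import *
from station import monitor,vision
# wrist look: save png and pickle
s=monitor.observe();c=vision.camera("wrist");cv2.imwrite(f"pics/{sys.argv[1]}.png",c["color"][:,:,::-1]);pickle.dump((c,s),open(sys.argv[1]+".pkl","wb"))
E
python3 look.py w2
python3 - <<'E'
from h import *
c,s=pickle.load(open("w2.pkl","rb"));P=cloud(c,s);H=hsv(c)
m=(cv2.inRange(H,(20,100,60),(40,255,255))>0)&(P[...,2]>6)&(P[...,2]<22)
q=P[m];print(len(q),np.percentile(q[:,2],[10,50,90]));
n,l,st,_=cv2.connectedComponentsWithStats(m.astype(np.uint8))
for k in range(1,n):
    if st[k,4]>80: print(st[k],rect(P[l==k][:,:2]))
m=(P[...,2]>55)&(P[...,2]<70)&(H[...,1]<70);q=P[m];print("walltop",len(q),rect(q[:,:2]),q.min(0),q.max(0))
E
```

```text
t 4.9 p [ 602.  -160.1  137.7] yaw 3.5 F [-0.1  0.4 -1.2] gap 0.618 grip 63.1 j [-0.39  0.3   1.62 -0.    1.23 -0.45]
travel [ 0.15 -0.03 12.27] dr [-0.   0.  -0.1]
1901 [ 9.08901601 14.44580051 18.30667803]
[ 78   0  29  68 149] (470.3, -55.6, 40.6, 18.2, 79.0)
[ 238  150   99   82 1523] (601.1, -153.8, 75.8, 64.4, 4.1)
walltop 8153 (601.0, -147.3, 149.9, 125.2, 3.3) [ 524.81010791 -213.45381058   55.00383486] [676.39906201 -81.01941869  64.66926939]
```

View pics/w2.png

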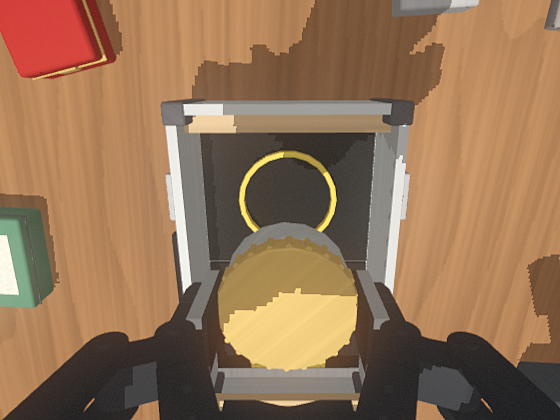

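The wrist view shows the tin held upright over the case. The round rim at (288,195) is centred at about (601,-158.6), as predicted.

Emit:
apply_moves([
  {"travel": [0.15,0,2],"dr": [0,0,0]},
  {"travel": [0.15,0,5],"dr": [0,0,0]},
  {"travel": [0.15,0,8],"dr": [0,0,0]},
  {"travel": [0.15,0,10],"dr": [0,0,0]},
  {"travel": [0.15,0,11.2],"dr": [0,0,0]},
  {"travel": [0.15,0,11.8],"dr": [0,0,0]},
  {"travel": [0.15,0,12.0],"dr": [0,0,0]},
  {"travel": [0.15,0,12.1],"dr": [0,0,0]},
])

```text
clock: 5.75
position: [602.0, -155.8, 18.3]
eef_rot: [0.001, 0.683, 0.73, 0.0]
wrist_force: [0.0, -0.8, -1.8]
finger_gap: 0.623
gripper_force: 63.1
```

Emit:
apply_moves([
  {"travel": [0,0,0.05],"dr": [0,0,0]},
  {"travel": [0,0,0.1],"dr": [0,0,0]},
  {"travel": [0,0,0.1],"dr": [0,0,0]},
])

```text
clock: 6.05
position: [601.6, -155.8, 16.9]
eef_rot: [0.0, 0.683, 0.73, 0.0]
wrist_force: [0.7, 0.3, -2.0]
finger_gap: 0.618
gripper_force: 63.1
```

Emit:
apply_moves([
  {"travel": [-0.14,0,0],"dr": [0,0,0]},
  {"travel": [-0.28,0,0],"dr": [0,0,0]},
  {"travel": [-0.28,0,0.1],"dr": [0,0,0]},
  {"travel": [-0.28,0,0.15],"dr": [0,0,0]},
  {"travel": [-0.28,0,0.15],"dr": [0,0,0]},
])

```text
clock: 6.55
position: [601.5, -158.6, 15.0]
eef_rot: [0.0, 0.683, 0.73, -0.0]
wrist_force: [-0.9, -0.2, 1.4]
finger_gap: 0.619
gripper_force: 63.5
```

Emit:
apply_moves([
  {"travel": [0,0,0],"dr": [0,0,0]},
  {"travel": [0,0,0],"dr": [0,0,0]},
  {"travel": [0,0,0],"dr": [0,0,0]},
  {"travel": [0,0,0],"dr": [0,0,0]},
], gripper=0.78)

```text
clock: 6.95
position: [601.4, -158.4, 14.8]
eef_rot: [-0.0, 0.683, 0.73, 0.0]
wrist_force: [0.4, 0.5, 0.4]
finger_gap: 0.78
gripper_force: 0.0
```

Emit:
apply_moves([
  {"travel": [0,0,-1],"dr": [0,0,0]},
  {"travel": [0,0,-3],"dr": [0,0,0]},
  {"travel": [0,0,-6],"dr": [0,0,0]},
  {"travel": [0,0,-9],"dr": [0,0,0]},
  {"travel": [0,0,-11],"dr": [0,0,0]},
  {"travel": [0,0,-11],"dr": [0,0,0]},
  {"travel": [0,0,-11],"dr": [0,0,0]},
])

```text
clock: 7.65
position: [601.7, -158.6, 125.5]
eef_rot: [0.001, 0.683, 0.73, 0.0]
wrist_force: [-0.0, 0.2, -0.4]
finger_gap: 0.78
gripper_force: 0.0
```

```bash
python3 go.py 383 -219 110 0.4; python3 look.py w3;python3 - <<'E'
from h import *
c,s=pickle.load(open("w3.pkl","rb"));P=cloud(c,s)
m=(P[...,2]>33)&(P[...,2]<41)&(np.hypot(P[...,0]-601.5,P[...,1]+158.7)<45)&(hsv(c)[...,1]>80)
q=P[m];print(len(q),q[:,2].mean(),rect(q[:,:2]))
E
```

```text
t 7.65 p [ 601.7 -158.6  125.5] yaw 3.8 F [-0.   0.2 -0.4] gap 0.78 grip 0.0 j [-0.38  0.31  1.63 -0.    1.2  -0.45]
travel [ -4.59 -22.22   1.53] dr [0.1 0.  3.4]
5083 36.775857817105226 (601.2, -157.8, 56.3, 55.8, 54.1)
```

Emit:
apply_moves([
  {"travel": [-0.6,-2.8,0],"dr": [0,0,0]},
  {"travel": [-1.4,-7,0],"dr": [0,0,0.5]},
  {"travel": [-2.4,-11.5,0],"dr": [0,0,1]},
  {"travel": [-3.3,-16,0.3],"dr": [0,0,2]},
  {"travel": [-4.2,-20,0.8],"dr": [0,0,3]},
  {"travel": [-4.6,-22.2,1.5],"dr": [0,0,3.4]},
  {"travel": [-4.6,-22.2,1.5],"dr": [0,0,3.4]},
  {"travel": [-4.6,-22.2,1.5],"dr": [0,0,3.4]},
], gripper=1.0)

```text
clock: 8.5
position: [382.4, -218.6, 109.0]
eef_rot: [-0.001, 0.705, 0.709, 0.0]
wrist_force: [1.2, -0.5, -0.4]
finger_gap: 0.999
gripper_force: 0.0
```

```bash
python3 go.py 383 -219 4.5 0.4
```

```text
t 8.5 p [ 382.4 -218.6  109. ] yaw 0.3 F [ 1.2 -0.5 -0.4] gap 0.999 grip 0.0 j [-0.7  -0.1   2.1   0.    1.14 -0.7 ]
travel [-0.05  0.07 10.45] dr [-0.1 -0.1 -0.1]
```

Emit:
apply_moves([
  {"travel": [0,0,2],"dr": [0,0,0]},
  {"travel": [0,0,5],"dr": [0,0,0]},
  {"travel": [0,0,8],"dr": [0,0,0]},
  {"travel": [0,0,9.6],"dr": [0,0,0]},
  {"travel": [0,0,10.2],"dr": [0,0,0]},
  {"travel": [0,0,10.4],"dr": [0,0,0]},
  {"travel": [0,0,10.4],"dr": [0,0,0]},
])

```text
clock: 9.2
position: [383.8, -219.2, 6.3]
eef_rot: [0.0, 0.705, 0.71, 0.0]
wrist_force: [-0.1, -0.5, -0.2]
finger_gap: 0.997
gripper_force: 0.0
```

Emit:
apply_moves([
  {"travel": [0,0,0],"dr": [0,0,0]},
  {"travel": [0,0,0],"dr": [0,0,0]},
  {"travel": [0,0,0],"dr": [0,0,0]},
  {"travel": [0,0,0],"dr": [0,0,0]},
  {"travel": [0,0,0],"dr": [0,0,0]},
  {"travel": [0,0,0],"dr": [0,0,0]},
  {"travel": [0,0,0],"dr": [0,0,0]},
  {"travel": [0,0,0],"dr": [0,0,0]},
], gripper=0.3)

```text
clock: 10.0
position: [383.8, -219.7, 6.9]
eef_rot: [0.001, 0.705, 0.709, 0.0]
wrist_force: [0.0, 1.3, 7.0]
finger_gap: 0.522
gripper_force: 62.6
```

```bash
python3 go.py 383 -219 140 0.4 608.4 -266.5 140 3.6
```

```text
t 10.0 p [ 383.8 -219.7    6.9] yaw 0.4 F [0.  1.3 7. ] gap 0.522 grip 62.6 j [-0.7   0.09  2.15  0.    0.9  -0.71]
travel [  0.05  -0.06 -13.31] dr [ 0.1  0.1 -0. ]
travel [ -4.84  22.45 -13.27] dr [ 0.1  0.1 -3.2]
```

Emit:
apply_moves([
  {"travel": [0,0,-1],"dr": [0,0,0]},
  {"travel": [0,0,-3],"dr": [0,0,0]},
  {"travel": [0,0,-6],"dr": [0,0,0]},
  {"travel": [0,0,-9],"dr": [0,0,0]},
  {"travel": [0,0,-12],"dr": [0,0,0]},
  {"travel": [-0.2,0.8,-13.3],"dr": [0,0,0]},
  {"travel": [-0.6,2.8,-13.3],"dr": [0,0,0]},
  {"travel": [-1.2,5.6,-13.3],"dr": [0,0,0]},
])

```text
clock: 10.8
position: [439.5, -230.7, 139.1]
eef_rot: [0.0, 0.705, 0.709, -0.0]
wrist_force: [0.3, -1.1, -0.2]
finger_gap: 0.521
gripper_force: 61.8
```

Emit:
apply_moves([
  {"travel": [-0.6,2.8,0],"dr": [0,0,0]},
  {"travel": [-1.2,5.8,0],"dr": [0,0,-0.5]},
  {"travel": [-1.9,8.8,0],"dr": [0,0,-1]},
  {"travel": [-2.6,12,0],"dr": [0,0,-2]},
  {"travel": [-3.2,14.8,0],"dr": [0,0,-2.5]},
  {"travel": [-3.5,16.4,0],"dr": [0,0,-3]},
  {"travel": [-3.6,16.9,0],"dr": [0,0,-3.2]},
  {"travel": [-3.6,16.9,0],"dr": [0,0,-3.2]},
])

```text
clock: 11.6
position: [608.1, -265.1, 137.5]
eef_rot: [-0.001, 0.685, 0.729, -0.0]
wrist_force: [-1.2, -1.0, -2.2]
finger_gap: 0.524
gripper_force: 61.8
```

```bash
python3 go.py 608.4 -266.5 18 3.6; python3 look.py w4
```

```text
t 11.6 p [ 608.1 -265.1  137.5] yaw 3.6 F [-1.2 -1.  -2.2] gap 0.524 grip 61.8 j [-0.53  0.39  1.5  -0.    1.26 -0.59]
travel [-0.15  0.04 11.95] dr [-0.1 -0.1 -0. ]
```

View pics/w4.png

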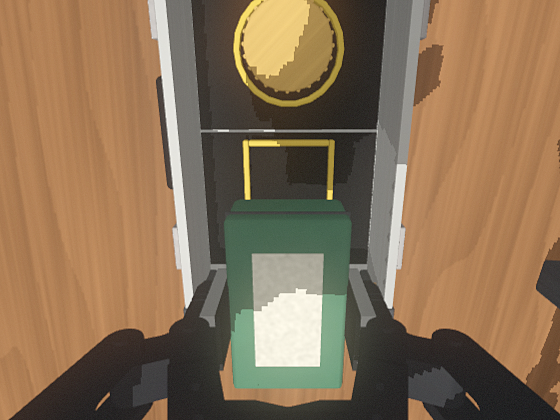

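The round tin sits inside its rim at (288,50). The oblong rim at (289,170) is aligned with the green tin that I'm holding.

Emit:
apply_moves([
  {"travel": [-0.15,0,2],"dr": [0,0,0]},
  {"travel": [-0.15,0,5],"dr": [0,0,0]},
  {"travel": [-0.15,0,8],"dr": [0,0,0]},
  {"travel": [-0.15,0,10],"dr": [0,0,0]},
  {"travel": [-0.15,0,11.2],"dr": [0,0,0]},
  {"travel": [-0.15,0,11.7],"dr": [0,0,0]},
  {"travel": [-0.15,0,11.8],"dr": [0,0,0]},
  {"travel": [-0.15,0,11.8],"dr": [0,0,0]},
])

```text
clock: 12.45
position: [609.0, -267.5, 22.1]
eef_rot: [0.001, 0.685, 0.729, 0.0]
wrist_force: [0.4, 0.5, -1.3]
finger_gap: 0.523
gripper_force: 61.8
```

```bash
python3 go.py 608.4 -266.5 16.5 3.6
```

```text
t 12.45 p [ 609.  -267.5   22.1] yaw 3.6 F [ 0.4  0.5 -1.3] gap 0.523 grip 61.8 j [-0.53  0.52  1.55 -0.    1.06 -0.59]
travel [ 0.1  -0.05  0.56] dr [ 0.1  0.1 -0. ]
```

Emit:
apply_moves([
  {"travel": [0.1,0,0.2],"dr": [0,0,0]},
  {"travel": [0.1,0,0.35],"dr": [0,0,0]},
  {"travel": [0.1,0,0.45],"dr": [0,0,0]},
  {"travel": [0.1,0,0.5],"dr": [0,0,0]},
  {"travel": [0.1,0,0.55],"dr": [0,0,0]},
  {"travel": [0.1,0,0.55],"dr": [0,0,0]},
])

```text
clock: 13.05
position: [608.4, -266.0, 15.9]
eef_rot: [0.0, 0.685, 0.729, -0.0]
wrist_force: [-3.0, 0.6, 4.9]
finger_gap: 0.526
gripper_force: 62.3
```

Emit:
apply_moves([
  {"travel": [0,0,0],"dr": [0,0,0]},
  {"travel": [0,0,0],"dr": [0,0,0]},
  {"travel": [0,0,0],"dr": [0,0,0]},
  {"travel": [0,0,0],"dr": [0,0,0]},
], gripper=0.7)

```text
clock: 13.45
position: [608.3, -266.0, 15.1]
eef_rot: [-0.0, 0.685, 0.729, 0.0]
wrist_force: [0.3, -0.0, -0.0]
finger_gap: 0.702
gripper_force: 0.0
```

Emit:
apply_moves([
  {"travel": [0,0,-1],"dr": [0,0,0]},
  {"travel": [0,0,-3],"dr": [0,0,0]},
  {"travel": [0,0,-6],"dr": [0,0,0]},
  {"travel": [0,0,-9],"dr": [0,0,0]},
  {"travel": [0,0,-11],"dr": [0,0,0]},
  {"travel": [0,0,-11],"dr": [0,0,0]},
  {"travel": [0,0,-11],"dr": [0,0,0]},
])

```text
clock: 14.15
position: [608.6, -266.2, 126.1]
eef_rot: [0.001, 0.685, 0.729, 0.0]
wrist_force: [0.3, -0.3, 0.2]
finger_gap: 0.7
gripper_force: 0.0
```

```bash
python3 go.py 605 234.3 130 77.2; python3 look.py w5;python3 - <<'E'
from h import *
from station import vision
c,s=pickle.load(open("w5.pkl","rb"));P=cloud(c,s)
m=(P[...,2]>33)&(P[...,2]<41)&(np.abs(P[...,0]-608)<40)&(np.abs(P[...,1]+266)<60)
q=P[m];print(len(q),q[:,2].mean(),rect(q[:,:2]))
for n in ("scene","side"):
    c=vision.camera(n);P=cloud(c)
    m=(P[...,2]>56)&(P[...,2]<68)&(P[...,0]>500)&(P[...,0]<700)&(P[...,1]>-360)&(P[...,1]<-70)
    q=P[m];print(n,len(q),rect(q[:,:2]))
    a=np.radians(93.6);Y=np.array([np.cos(a),np.sin(a)]);X=np.array([np.sin(a),-np.cos(a)])
    d=q[:,:2]-[605,-212.6];X=X*1;px=d@X;py=d@Y
    for lab,v in(("x-",px[px<-55]),("x+",px[px>55]),("y-",py[py<-112]),("y+",py[py>112])): print(lab,len(v),np.percentile(v,[3,50,97]).round(1))
E
```

```text
t 14.15 p [ 608.6 -266.2  126.1] yaw 3.6 F [ 0.3 -0.3  0.2] gap 0.7 grip 0.0 j [-0.53  0.4   1.51 -0.    1.23 -0.59]
travel [49.97  2.76 -0.43] dr [  0.    0.1 -73.6]
7696 37.002294335604766 (605.1, -274.6, 93.8, 80.0, -86.5)
scene 1241 (604.9, -212.2, 256.6, 150.3, -86.4)
x- 377 [-73.7 -66.7 -58.1]
x+ 415 [57.9 68.4 74.3]
y- 263 [-126.8 -120.4 -113.3]
y+ 384 [116.8 124.9 127.5]
side 1697 (605.6, -212.6, 254.9, 151.0, -86.3)
x- 778 [-73.8 -68.6 -60.2]
x+ 553 [60.  67.2 74.2]
y- 358 [-126.3 -122.2 -113.8]
y+ 276 [113.4 121.3 126.5]
```

Emit:
apply_moves([
  {"travel": [2,0.1,-0.4],"dr": [0,0,-3]},
  {"travel": [6,0.3,-0.4],"dr": [0,0,-8]},
  {"travel": [10,0.5,-0.4],"dr": [0,0,-13]},
  {"travel": [14,0.8,-0.4],"dr": [0,0,-18]},
  {"travel": [18,1,-0.4],"dr": [0,0,-23]},
  {"travel": [22,1.2,-0.4],"dr": [0,0,-28]},
  {"travel": [26,1.4,-0.4],"dr": [0,0,-33]},
  {"travel": [30,1.6,-0.4],"dr": [0,0,-38]},
], gripper=0.32)

```text
clock: 15.1
position: [604.3, 37.0, 128.5]
eef_rot: [-0.001, 0.408, 0.913, -0.0]
wrist_force: [0.2, -0.1, -0.3]
finger_gap: 0.32
gripper_force: 0.0
```

```bash
python3 go.py 605 234.2 130 77.3
```

```text
t 15.1 p [604.3  37.  128.5] yaw 41.9 F [ 0.2 -0.1 -0.3] gap 0.32 grip 0.0 j [-0.07  0.27  1.67  0.    1.2  -0.8 ]
travel [14.63 13.22 -0.14] dr [ -0.   -0.1 -35.4]
```

Emit:
apply_moves([
  {"travel": [3,2.7,0],"dr": [0,0,-7]},
  {"travel": [6,5.5,0],"dr": [0,0,-14]},
  {"travel": [9,8.2,0],"dr": [0,0,-21]},
  {"travel": [12,10.9,0],"dr": [0,0,-28]},
  {"travel": [14,12.7,0],"dr": [0,0,-33]},
  {"travel": [14.8,13.4,0],"dr": [0,0,-35.4]},
  {"travel": [14.8,13.4,0],"dr": [0,0,-35.4]},
  {"travel": [14.8,13.4,0],"dr": [0,0,-35.4]},
])

```text
clock: 15.9
position: [607.1, 233.4, 128.8]
eef_rot: [-0.0, 0.114, 0.993, -0.0]
wrist_force: [1.2, -0.7, 0.4]
finger_gap: 0.318
gripper_force: 0.0
```

```bash
python3 go.py 605 234.2 11 77.3; python3 look.py w6;python3 - <<'E'
from h import *
c,s=pickle.load(open("w6.pkl","rb"));P=cloud(c,s)
m=(P[...,2]>27)&(P[...,2]<36)&(np.hypot(P[...,0]-605,P[...,1]-234)<40)
q=P[m];print(len(q),q[:,2].mean(),rect(q[:,:2]))
E
```

```text
t 15.9 p [607.1 233.4 128.8] yaw 76.9 F [ 1.2 -0.7  0.4] gap 0.318 grip 0.0 j [ 0.25  0.37  1.55 -0.    1.23 -1.1 ]
travel [ 0.22  0.05 11.78] dr [-0.1 -0.  -0.4]
1170 31.34313106515469 (604.2, 234.9, 49.8, 11.7, -12.6)
```

View pics/w6.png

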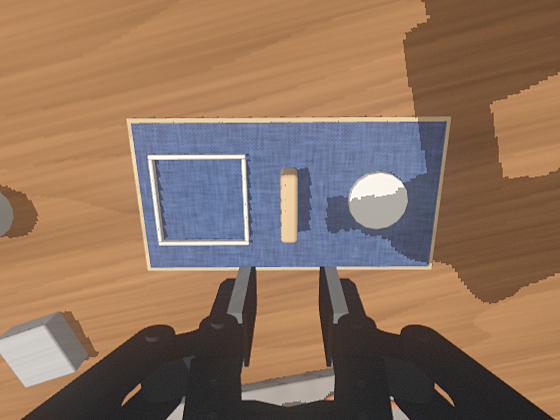

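The bar at (289,205) lies centred between the fingers. The boss is at (378,200) and the square rim at (199,200). I'll descend on the bar.

Emit:
apply_moves([
  {"travel": [0.25,0.1,2],"dr": [0,0,-0.4]},
  {"travel": [0.25,0.1,5],"dr": [0,0,-0.4]},
  {"travel": [0.25,0.1,8],"dr": [0,0,-0.4]},
  {"travel": [0.25,0.1,10],"dr": [0,0,-0.4]},
  {"travel": [0.25,0.1,11.1],"dr": [0,0,-0.4]},
  {"travel": [0.25,0.1,11.6],"dr": [0,0,-0.4]},
  {"travel": [0.25,0.1,11.7],"dr": [0,0,-0.4]},
  {"travel": [0.25,0.1,11.7],"dr": [0,0,-0.4]},
])

```text
clock: 16.75
position: [606.4, 235.5, 13.5]
eef_rot: [0.001, 0.11, 0.994, 0.0]
wrist_force: [0.7, -0.5, 0.2]
finger_gap: 0.32
gripper_force: 0.0
```

Emit:
apply_moves([
  {"travel": [0,0,0],"dr": [0,0,0]},
  {"travel": [0,0,0],"dr": [0,0,0]},
  {"travel": [0,0,0],"dr": [0,0,0]},
  {"travel": [0,0,0],"dr": [0,0,0]},
  {"travel": [0,0,0],"dr": [0,0,0]},
  {"travel": [0,0,0],"dr": [0,0,0]},
], gripper=0.0)

```text
clock: 17.35
position: [606.6, 235.9, 14.0]
eef_rot: [0.001, 0.11, 0.994, 0.0]
wrist_force: [-0.8, -0.4, 5.4]
finger_gap: 0.126
gripper_force: 62.7
```

```bash
python3 go.py 605 234.2 160 77.3
```

```text
t 17.35 p [606.6 235.9  14. ] yaw 77.4 F [-0.8 -0.4  5.4] gap 0.126 grip 62.7 j [ 0.25  0.51  1.6  -0.    1.04 -1.1 ]
travel [  0.08  -0.18 -14.6 ] dr [0.1 0.1 0.1]
```

Emit:
apply_moves([
  {"travel": [0,0,-0.6],"dr": [0,0,0]},
  {"travel": [0,0,-2],"dr": [0,0,0]},
  {"travel": [0,0,-4],"dr": [0,0,0]},
  {"travel": [0,0,-6.5],"dr": [0,0,0]},
  {"travel": [0,0,-9],"dr": [0,0,0]},
  {"travel": [0,0,-11.5],"dr": [0,0,0]},
  {"travel": [0,0,-13.5],"dr": [0,0,0]},
  {"travel": [0,0,-14.6],"dr": [0,0,0]},
])

```text
clock: 18.15
position: [606.3, 236.0, 161.4]
eef_rot: [0.002, 0.11, 0.994, 0.001]
wrist_force: [-0.7, -0.3, -1.5]
finger_gap: 0.125
gripper_force: 61.6
```

```bash
python3 go.py 605.5 -212 160 93.6
```

```text
t 18.15 p [606.3 236.  161.4] yaw 77.4 F [-0.7 -0.3 -1.5] gap 0.125 grip 61.6 j [ 0.25  0.33  1.53  0.    1.28 -1.1 ]
travel [ -9.71 -43.73   0.1 ] dr [  0.1   0.2 -16.2]
```

Emit:
apply_moves([
  {"travel": [-0.3,-1.5,0],"dr": [0,0,0]},
  {"travel": [-0.9,-4.1,0],"dr": [0,0,0]},
  {"travel": [-1.6,-7.2,0],"dr": [0,0,0]},
  {"travel": [-2.3,-10.5,0],"dr": [0,0,0]},
  {"travel": [-3.1,-13.8,0],"dr": [0,0,0]},
  {"travel": [-3.8,-17.1,0],"dr": [0,0,0]},
  {"travel": [-4.5,-20.4,0],"dr": [0,0,0]},
  {"travel": [-5.3,-23.7,0],"dr": [0,0,0]},
])

```text
clock: 18.95
position: [603.6, -9.4, 156.6]
eef_rot: [-0.001, 0.11, 0.994, -0.0]
wrist_force: [1.2, -0.2, -1.1]
finger_gap: 0.123
gripper_force: 61.6
```

Emit:
apply_moves([
  {"travel": [-0.7,-3.3,0],"dr": [0,0,-2]},
  {"travel": [-1.5,-6.6,0],"dr": [0,0,-4.5]},
  {"travel": [-2.2,-9.9,0],"dr": [0,0,-7.5]},
  {"travel": [-2.9,-13.2,0],"dr": [0,0,-10.5]},
  {"travel": [-3.6,-16.2,0],"dr": [0,0,-13.5]},
  {"travel": [-4.1,-18.6,0],"dr": [0,0,-15.4]},
  {"travel": [-4.4,-19.8,0],"dr": [0,0,-16.2]},
  {"travel": [-4.4,-20,0],"dr": [0,0,-16.2]},
])

```text
clock: 19.75
position: [602.8, -214.2, 156.6]
eef_rot: [-0.001, -0.03, 1.0, 0.0]
wrist_force: [-0.6, -0.5, -2.5]
finger_gap: 0.122
gripper_force: 61.6
```

Emit:
apply_moves([
  {"travel": [0,0,0],"dr": [0,0,0]},
  {"travel": [0,0,0],"dr": [0,0,0]},
  {"travel": [0,0,0],"dr": [0,0,0]},
])

```text
clock: 20.05
position: [604.4, -211.0, 158.1]
eef_rot: [-0.0, -0.032, 0.999, 0.0]
wrist_force: [0.2, 0.4, -1.7]
finger_gap: 0.12
gripper_force: 61.6
```

```bash
python3 go.py 605.5 -212 160 93.6; python3 look.py w7;python3 - <<'E'
from h import *
from station import vision
c,s=pickle.load(open("w7.pkl","rb"));P=cloud(c,s);z0=s["position"][2]
print("zbar",z0)
q=P[(P[...,2]>z0-30)&(P[...,2]<z0+2)&(np.hypot(P[...,0]-s["position"][0],P[...,1]-s["position"][1])<170)]
print(np.histogram(q[:,2],20))
for n in ("scene","side"):
    c=vision.camera(n);P=cloud(c)
    m=(np.abs(P[...,2]-(z0-9))<6)&(np.abs(P[...,0]-605)<130)&(np.abs(P[...,1]+212)<170)&(cv2.inRange(hsv(c),(95,60,20),(130,255,255))>0)
    m=cv2.morphologyEx(m.astype(np.uint8),cv2.MORPH_OPEN,np.ones((3,3)))>0
    q=P[m];print(n,len(q),q[:,2].mean(),np.percentile(q[:,2],[5,95]),rect(q[:,:2])); 
    A=np.c_[q[:,:2]-q[:,:2].mean(0),np.ones(len(q))];print("tilt",np.linalg.lstsq(A,q[:,2],rcond=None)[0])
    cv2.imwrite(f"pics/{n}7.png",c["color"][:,:,::-1])
E
```

```text
t 20.05 p [ 604.4 -211.   158.1] yaw 93.6 F [ 0.2  0.4 -1.7] gap 0.12 grip 61.6 j [-0.46  0.31  1.55  0.    1.27 -2.09]
travel [-0.11 -0.1  -0.19] dr [ 0. -0.  0.]
zbar 158.05749815285105
(array([   14,   123,   255,   289,  2621, 17847, 40481, 20633,  2527,
         426,   507,   496,   967,  1681,  1200,  2088,  3394,   971,
          70,    19]), array([143.58076236, 144.40329083, 145.22581931, 146.04834778,
       146.87087626, 147.69340473, 148.51593321, 149.33846169,
       150.16099016, 150.98351864, 151.80604711, 152.62857559,
       153.45110406, 154.27363254, 155.09616102, 155.91868949,
       156.74121797, 157.56374644, 158.38627492, 159.20880339,
       160.03133187]))
scene 2372 149.5826855199782 [148.41898293 150.77272076] (602.6, -211.6, 223.3, 113.2, -86.2)
tilt [-2.86476719e-03 -1.15905804e-03  1.49582686e+02]
side 4649 148.8999713153146 [147.48210149 150.33581577] (605.5, -210.8, 222.0, 114.1, -86.5)
tilt [-3.07139512e-03 -6.23484299e-05  1.48899971e+02]
```

View pics/scene7.png

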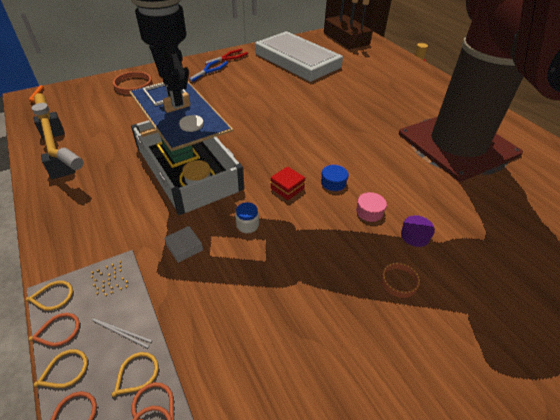

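Run:
```python
from h import *
c,s=pickle.load(open("w7.pkl","rb"));P=cloud(c,s);p=s["position"]
m=(np.abs(P[...,2]-148.9)<2.5)&(np.hypot(P[...,0]-p[0],P[...,1]-p[1])<150)
m=cv2.morphologyEx(m.astype(np.uint8),cv2.MORPH_OPEN,np.ones((3,3)))>0
q=P[m];print("board",len(q),rect(q[:,:2]))
a=np.radians(93.6);Y=np.array([np.cos(a),np.sin(a)]);X=np.array([np.sin(a),-np.cos(a)])
d=q[:,:2]-[605.1,-212.4];print("x",np.percentile(d@X,[.1,99.9]),"y",np.percentile(d@Y,[.1,99.9]))
q=P[(np.abs(P[...,2]-62)<4)];d=q[:,:2]-[605.1,-212.4];d=np.c_[d@X,d@Y];d=d[(abs(d[:,0])<85)&(abs(d[:,1])<140)];print("case",len(d),np.percentile(d,[1,99],axis=0))
```

```text
board 84192 (603.2, -210.9, 231.9, 120.8, -86.3)
x [-62.06441901  57.48110886] y [-113.41560538  116.50459685]
case 5871 [[ -74.96194401 -125.40235427]
 [ -52.73692785  125.21556259]]
```

View pics/w7.png

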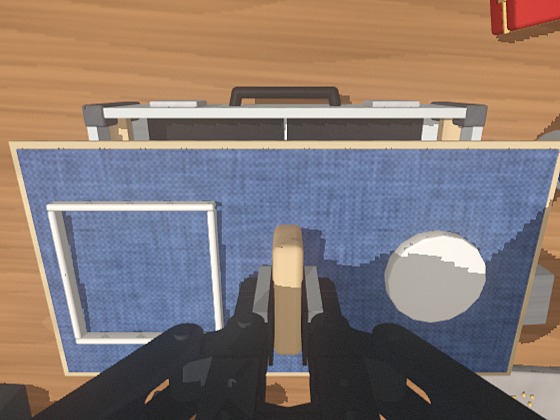

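Emit:
apply_moves([
  {"travel": [-0.1,-0.1,0.8],"dr": [0,0,0]},
  {"travel": [-0.2,-0.17,2.2],"dr": [0,0,0]},
  {"travel": [-0.2,-0.17,4],"dr": [0,0,0]},
  {"travel": [-0.2,-0.17,5.6],"dr": [0,0,0]},
  {"travel": [-0.2,-0.17,6.6],"dr": [0,0,0]},
  {"travel": [-0.2,-0.17,7.2],"dr": [0,0,0]},
  {"travel": [-0.2,-0.17,7.4],"dr": [0,0,0]},
  {"travel": [-0.2,-0.17,7.4],"dr": [0,0,0]},
])

```text
clock: 21.0
position: [606.7, -213.7, 84.3]
eef_rot: [0.0, -0.031, 1.0, -0.0]
wrist_force: [0.0, -0.0, -1.9]
finger_gap: 0.12
gripper_force: 61.6
```

```bash
python3 go.py 606.3 -212.6 59 93.6; python3 look.py w8;python3 - <<'E'
from h import *
c,s=pickle.load(open("w8.pkl","rb"));P=cloud(c,s);p=s["position"]
m=(np.abs(P[...,2]-p[2]+9)<2.5)&(np.hypot(P[...,0]-p[0],P[...,1]-p[1])<150)
m&=(cv2.inRange(hsv(c),(8,40,20),(130,255,255))>0)
m=cv2.morphologyEx(m.astype(np.uint8),cv2.MORPH_OPEN,np.ones((3,3)))>0
q=P[m];print("board",len(q),rect(q[:,:2]))
E
```

```text
t 21.0 p [ 606.7 -213.7   84.3] yaw 93.6 F [ 0.  -0.  -1.9] gap 0.12 grip 61.6 j [-0.46  0.4   1.59 -0.    1.15 -2.09]
travel [0.04 0.11 2.53] dr [-0.  0. -0.]
board 82205 (605.6, -213.7, 231.5, 121.0, -86.4)
```

View pics/w8.png

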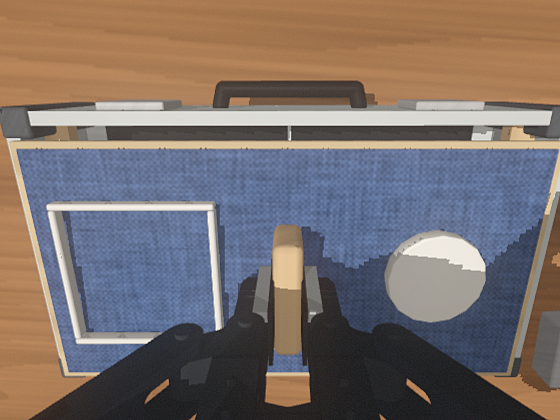

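The board is just above the rim, square to the case and about 1 mm off in y. I'll correct that and lower it gently.

Emit:
apply_moves([
  {"travel": [0.05,0.1,0.3],"dr": [0,0,0]},
  {"travel": [0.05,0.1,0.8],"dr": [0,0,0]},
  {"travel": [0.05,0.1,1.3],"dr": [0,0,0]},
  {"travel": [0.05,0.1,1.8],"dr": [0,0,0]},
  {"travel": [0.05,0.1,2.1],"dr": [0,0,0]},
  {"travel": [0.05,0.1,2.2],"dr": [0,0,0]},
  {"travel": [0.05,0.1,2.25],"dr": [0,0,0]},
  {"travel": [0.05,0.1,2.25],"dr": [0,0,0]},
])

```text
clock: 21.85
position: [606.1, -212.7, 61.9]
eef_rot: [0.0, -0.031, 1.0, -0.0]
wrist_force: [-0.1, 0.4, -2.1]
finger_gap: 0.124
gripper_force: 61.6
```

```bash
python3 go.py 606.3 -212.6 59 93.6
```

```text
t 21.85 p [ 606.1 -212.7   61.9] yaw 93.6 F [-0.1  0.4 -2.1] gap 0.124 grip 61.6 j [-0.46  0.43  1.61 -0.    1.11 -2.09]
travel [-0.02  0.01  0.29] dr [-0.  0. -0.]
```

Emit:
apply_moves([
  {"travel": [0,0,0.1],"dr": [0,0,0]},
  {"travel": [0,0,0.18],"dr": [0,0,0]},
  {"travel": [0,0,0.22],"dr": [0,0,0]},
  {"travel": [0,0,0.25],"dr": [0,0,0]},
  {"travel": [0,0,0.25],"dr": [0,0,0]},
])

```text
clock: 22.35
position: [606.0, -212.6, 59.3]
eef_rot: [-0.0, -0.031, 1.0, 0.0]
wrist_force: [-0.1, 0.6, -1.9]
finger_gap: 0.118
gripper_force: 61.6
```

Emit:
apply_moves([
  {"travel": [0,0,0.05],"dr": [0,0,0]},
  {"travel": [0,0,0.1],"dr": [0,0,0]},
  {"travel": [0,0,0.1],"dr": [0,0,0]},
])

```text
clock: 22.65
position: [606.1, -212.7, 59.0]
eef_rot: [0.0, -0.031, 1.0, -0.0]
wrist_force: [-2.8, 0.9, 4.3]
finger_gap: 0.118
gripper_force: 62.4
```

Emit:
apply_moves([
  {"travel": [0,0,0],"dr": [0,0,0]},
  {"travel": [0,0,0],"dr": [0,0,0]},
  {"travel": [0,0,0],"dr": [0,0,0]},
  {"travel": [0,0,0],"dr": [0,0,0]},
], gripper=0.3)

```text
clock: 23.05
position: [606.1, -212.7, 58.2]
eef_rot: [0.0, -0.031, 1.0, -0.0]
wrist_force: [-0.4, 0.5, 0.5]
finger_gap: 0.299
gripper_force: 0.0
```

Emit:
apply_moves([
  {"travel": [0,0,-0.6],"dr": [0,0,0]},
  {"travel": [0,0,-2],"dr": [0,0,0]},
  {"travel": [0,0,-4.5],"dr": [0,0,0]},
  {"travel": [0,0,-7.5],"dr": [0,0,0]},
  {"travel": [0,0,-10],"dr": [0,0,0]},
  {"travel": [0,0,-11],"dr": [0,0,0]},
  {"travel": [0,0,-11],"dr": [0,0,0]},
  {"travel": [0,0,-11],"dr": [0,0,0]},
])

```text
clock: 23.85
position: [605.6, -212.4, 167.6]
eef_rot: [-0.0, -0.031, 1.0, 0.0]
wrist_force: [0.4, 0.1, -0.8]
finger_gap: 0.294
gripper_force: 0.0
```

```bash
cat > w.py <<'E'
from h import *
import sys
c,s=pickle.load(open(sys.argv[1]+".pkl","rb"));P=cloud(c,s);H=hsv(c)
near=(np.abs(P[...,0]-605)<75)&(np.abs(P[...,1]+212)<130)
def show(n,m):
    q=P[m&near]; print(n,len(q),q[:,2].mean().round(1),np.percentile(q[:,2],[3,97]).round(1),rect(q[:,:2]))
bl=cv2.inRange(H,(95,60,20),(130,255,255))>0
show("board",bl&(P[...,2]>42)&(P[...,2]<58))
q=P[bl&near&(P[...,2]>42)&(P[...,2]<58)];A=np.c_[q[:,:2]-q[:,:2].mean(0),np.ones(len(q))];print("tilt",np.linalg.lstsq(A,q[:,2],rcond=None)[0].round(4))
W=(H[...,1]<90)&(H[...,2]>110)
show("boss",W&(P[...,2]>55)&(P[...,2]<61)&(np.hypot(P[...,0]-601,P[...,1]+146.5)<30))
show("sq",W&(P[...,2]>52.5)&(P[...,2]<60)&(np.abs(P[...,0]-609)<42)&(np.abs(P[...,1]+278)<40))
show("bar",(P[...,2]>72)&(P[...,2]<82)&(np.hypot(P[...,0]-605,P[...,1]+212)<35))
E
python3 go.py 445 -50 130 17; python3 look.py w9; python3 w.py w9
```

```text
t 23.85 p [ 605.6 -212.4  167.6] yaw 93.6 F [ 0.4  0.1 -0.8] gap 0.294 grip 0.0 j [-0.46  0.31  1.54  0.    1.29 -2.09]
travel [15.01 17.21  3.78] dr [-0.  -0.1 76.6]
board 34232 49.9 [48.6 51.1] (605.0, -212.7, 224.8, 113.4, -86.4)
tilt [-5.00000e-04  9.00000e-04  4.98778e+01]
boss 2706 57.8 [56.3 59.1] (600.3, -147.0, 42.9, 42.9, -7.7)
sq 1767 55.3 [52.8 56.8] (608.8, -278.3, 70.7, 70.3, 3.6)
bar 1190 76.4 [74.2 78. ] (604.1, -212.7, 49.3, 12.0, 3.0)
```

View pics/w9.png

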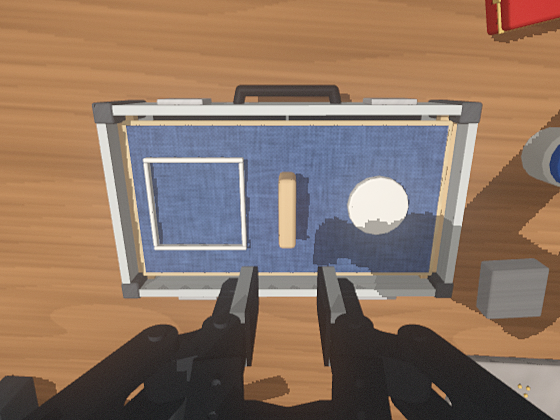

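The divider lies flat on the battens: board top at z 49.9, boss at (378,205) and square rim at (195,204). Next is the ring box.

Emit:
apply_moves([
  {"travel": [1,1.1,0],"dr": [0,0,5]},
  {"travel": [3,3.4,0],"dr": [0,0,12]},
  {"travel": [5,5.7,0],"dr": [0,0,19]},
  {"travel": [7,8,0],"dr": [0,0,26]},
  {"travel": [9,10.3,0],"dr": [0,0,33]},
  {"travel": [11,12.6,0.5],"dr": [0,0,40]},
  {"travel": [13,14.9,1],"dr": [0,0,47]},
  {"travel": [14.5,16.6,1.5],"dr": [0,0,54]},
], gripper=1.0)

```text
clock: 24.7
position: [448.5, -54.5, 151.2]
eef_rot: [-0.002, 0.428, 0.904, -0.0]
wrist_force: [-0.9, 0.6, -0.1]
finger_gap: 1.0
gripper_force: 0.0
```

```bash
python3 go.py 445 -50 130 17.2
```

```text
t 24.7 p [448.5 -54.5 151.2] yaw 39.3 F [-0.9  0.6 -0.1] gap 1.0 grip 0.0 j [-0.3  -0.13  2.04  0.    1.23 -0.98]
travel [0.56 0.02 2.12] dr [-0.1 -0.2 22.1]
```

Emit:
apply_moves([
  {"travel": [0.2,0,0.5],"dr": [0,0,7]},
  {"travel": [0.4,0,1.2],"dr": [0,0,15]},
  {"travel": [0.5,0,2],"dr": [0,0,21]},
  {"travel": [0.5,0,2.1],"dr": [0,0,22.1]},
  {"travel": [0.5,0,2.1],"dr": [0,0,22.1]},
  {"travel": [0.5,0,2.1],"dr": [0,0,22.1]},
])

```text
clock: 25.3
position: [447.7, -52.2, 132.1]
eef_rot: [-0.0, 0.591, 0.807, -0.0]
wrist_force: [-0.1, 0.6, 0.2]
finger_gap: 1.002
gripper_force: 0.0
```

```bash
python3 go.py 445 -50 5 17.2;python3 look.py w10;python3 - <<'E'
from h import *
c,s=pickle.load(open("w10.pkl","rb"));P=cloud(c,s)
m=(np.abs(P[...,2]-34)<3)&(np.hypot(P[...,0]-445,P[...,1]+50)<50)
q=P[m];print(len(q),rect(q[:,:2]))
E
```

```text
t 25.3 p [447.7 -52.2 132.1] yaw 17.6 F [-0.1  0.6  0.2] gap 1.002 grip 0.0 j [-0.29 -0.11  2.06 -0.    1.19 -0.6 ]
travel [ 0.28 -0.18 12.71] dr [-0.  -0.   0.4]
5187 (444.0, -49.9, 51.9, 51.5, 16.9)
```

Emit:
apply_moves([
  {"travel": [0.28,-0.2,2],"dr": [0,0,0.5]},
  {"travel": [0.28,-0.2,5],"dr": [0,0,0.5]},
  {"travel": [0.28,-0.2,8],"dr": [0,0,0.5]},
  {"travel": [0.28,-0.2,10.5],"dr": [0,0,0.5]},
  {"travel": [0.28,-0.2,12],"dr": [0,0,0.5]},
  {"travel": [0.28,-0.2,12.5],"dr": [0,0,0.5]},
  {"travel": [0.28,-0.2,12.6],"dr": [0,0,0.5]},
])

```text
clock: 26.05
position: [444.9, -50.1, 6.1]
eef_rot: [-0.0, 0.595, 0.804, -0.0]
wrist_force: [-0.4, -0.9, -0.5]
finger_gap: 1.001
gripper_force: 0.0
```

Emit:
apply_moves([
  {"travel": [0,0,0],"dr": [0,0,0]},
  {"travel": [0,0,0],"dr": [0,0,0]},
  {"travel": [0,0,0],"dr": [0,0,0]},
  {"travel": [0,0,0],"dr": [0,0,0]},
  {"travel": [0,0,0],"dr": [0,0,0]},
  {"travel": [0,0,0],"dr": [0,0,0]},
  {"travel": [0,0,0],"dr": [0,0,0]},
  {"travel": [0,0,0],"dr": [0,0,0]},
], gripper=0.4)

```text
clock: 26.85
position: [446.4, -50.5, 7.6]
eef_rot: [0.001, 0.595, 0.804, 0.0]
wrist_force: [-0.9, 0.5, 7.0]
finger_gap: 0.597
gripper_force: 63.4
```

```bash
python3 go.py 445 -50 160 17.2 608.9 -278.4 160 3.6
```

```text
t 26.85 p [446.4 -50.5   7.6] yaw 17.0 F [-0.9  0.5  7. ] gap 0.597 grip 63.4 j [-0.29  0.1   2.13 -0.    0.9  -0.58]
travel [  0.06  -0.08 -15.24] dr [ 0.1  0.1 -0.2]
travel [-26.57   8.92 -15.18] dr [ 0.1  0.1 13.4]
```

Emit:
apply_moves([
  {"travel": [0,0,-1],"dr": [0,0,0]},
  {"travel": [0,0,-3.5],"dr": [0,0,0]},
  {"travel": [0,0,-7],"dr": [0,0,0]},
  {"travel": [0,0,-10.5],"dr": [0,0,0]},
  {"travel": [-0.6,0.2,-13.5],"dr": [0,0,0]},
  {"travel": [-2,0.7,-15],"dr": [0,0,0]},
  {"travel": [-4.5,1.5,-15.2],"dr": [0,0,0]},
  {"travel": [-7.5,2.5,-15.2],"dr": [0,0,0]},
])

```text
clock: 27.65
position: [491.6, -114.8, 160.3]
eef_rot: [0.001, 0.595, 0.804, 0.0]
wrist_force: [0.4, -0.3, -0.6]
finger_gap: 0.598
gripper_force: 62.6
```

Emit:
apply_moves([
  {"travel": [-3,1,0],"dr": [0,0,1]},
  {"travel": [-6.2,2.1,0],"dr": [0,0,3]},
  {"travel": [-9.4,3.2,0],"dr": [0,0,6]},
  {"travel": [-12.6,4.2,0],"dr": [0,0,9]},
  {"travel": [-15.8,5.3,0],"dr": [0,0,11]},
  {"travel": [-18,6.1,0],"dr": [0,0,13]},
  {"travel": [-19,6.4,0],"dr": [0,0,13.4]},
  {"travel": [-19.1,6.4,0],"dr": [0,0,13.4]},
])

```text
clock: 28.45
position: [607.8, -279.1, 158.3]
eef_rot: [-0.0, 0.685, 0.729, -0.0]
wrist_force: [-0.5, 0.8, -1.0]
finger_gap: 0.6
gripper_force: 62.6
```

Emit:
apply_moves([
  {"travel": [0,0,0],"dr": [0,0,0]},
  {"travel": [0,0,0],"dr": [0,0,0]},
  {"travel": [0,0,0],"dr": [0,0,0]},
])

```text
clock: 28.75
position: [607.5, -277.5, 158.5]
eef_rot: [-0.0, 0.684, 0.729, 0.0]
wrist_force: [0.5, -0.5, 0.1]
finger_gap: 0.596
gripper_force: 62.6
```

```bash
python3 go.py 608.9 -278.4 59 3.6;python3 look.py w11
python3 - <<'E'
from h import *
c,s=pickle.load(open("w11.pkl","rb"));P=cloud(c,s);p=s["position"]
m=(np.abs(P[...,2]-p[2]-26.5)<4)&(np.hypot(P[...,0]-p[0],P[...,1]-p[1])<50)&(cv2.inRange(hsv(c),(0,120,40),(180,255,255))>0)
q=P[m];print(len(q),q[:,2].mean(),rect(q[:,:2]))
E
```

```text
t 28.75 p [ 607.5 -277.5  158.5] yaw 3.6 F [ 0.5 -0.5  0.1] gap 0.596 grip 62.6 j [-0.55  0.38  1.47  0.    1.29 -0.61]
travel [-0.1   0.14  9.95] dr [-0. -0.  0.]
16582 184.49631164855433 (607.3, -276.8, 78.0, 52.6, 4.0)
```

Emit:
apply_moves([
  {"travel": [-0.18,0.13,1.5],"dr": [0,0,0]},
  {"travel": [-0.18,0.13,4],"dr": [0,0,0]},
  {"travel": [-0.18,0.13,6.5],"dr": [0,0,0]},
  {"travel": [-0.18,0.13,8.5],"dr": [0,0,0]},
  {"travel": [-0.18,0.13,9.3],"dr": [0,0,0]},
  {"travel": [-0.18,0.13,9.6],"dr": [0,0,0]},
  {"travel": [-0.18,0.13,9.7],"dr": [0,0,0]},
  {"travel": [-0.18,0.13,9.7],"dr": [0,0,0]},
])

```text
clock: 29.6
position: [610.0, -280.6, 62.4]
eef_rot: [0.001, 0.685, 0.729, 0.0]
wrist_force: [0.0, -0.3, -0.5]
finger_gap: 0.594
gripper_force: 62.6
```

```bash
python3 go.py 608.9 -279.2 57.5 3.6
```

```text
t 29.6 p [ 610.  -280.6   62.4] yaw 3.6 F [ 0.  -0.3 -0.5] gap 0.594 grip 62.6 j [-0.55  0.49  1.52  0.    1.13 -0.61]
travel [ 0.15 -0.1   0.49] dr [ 0.1  0.1 -0. ]
```

Emit:
apply_moves([
  {"travel": [0.1,-0.08,0.15],"dr": [0,0,0]},
  {"travel": [0.1,-0.08,0.3],"dr": [0,0,0]},
  {"travel": [0.1,-0.08,0.38],"dr": [0,0,0]},
  {"travel": [0.1,-0.08,0.42],"dr": [0,0,0]},
  {"travel": [0.1,-0.08,0.45],"dr": [0,0,0]},
  {"travel": [0.1,-0.08,0.45],"dr": [0,0,0]},
])

```text
clock: 30.2
position: [608.5, -279.3, 57.7]
eef_rot: [0.0, 0.685, 0.729, 0.0]
wrist_force: [-2.1, 1.3, 5.6]
finger_gap: 0.601
gripper_force: 63.4
```

Contact at the expected height. I'll release and retreat.

Emit:
apply_moves([
  {"travel": [0,0,0],"dr": [0,0,0]},
  {"travel": [0,0,0],"dr": [0,0,0]},
  {"travel": [0,0,0],"dr": [0,0,0]},
  {"travel": [0,0,0],"dr": [0,0,0]},
], gripper=0.78)

```text
clock: 30.6
position: [608.2, -279.2, 56.5]
eef_rot: [-0.0, 0.685, 0.729, -0.0]
wrist_force: [-0.2, 0.5, 0.6]
finger_gap: 0.772
gripper_force: 0.0
```

Emit:
apply_moves([
  {"travel": [0,0,-0.8],"dr": [0,0,0]},
  {"travel": [0,0,-2.5],"dr": [0,0,0]},
  {"travel": [0,0,-5],"dr": [0,0,0]},
  {"travel": [0,0,-8],"dr": [0,0,0]},
  {"travel": [0,0,-10],"dr": [0,0,0]},
  {"travel": [0,0,-11],"dr": [0,0,0]},
  {"travel": [0,0,-11],"dr": [0,0,0]},
])

```text
clock: 31.3
position: [609.7, -280.0, 170.1]
eef_rot: [0.002, 0.685, 0.729, 0.0]
wrist_force: [-0.6, 1.3, -0.2]
finger_gap: 0.785
gripper_force: 0.0
```

```bash
python3 go.py 391.2 239 140 60; python3 look.py w12
python3 - <<'E'
from h import *
c,s=pickle.load(open("w12.pkl","rb"));P=cloud(c,s)
m=(np.abs(P[...,2]-84)<3)&(np.hypot(P[...,0]-609,P[...,1]+278)<50)&(cv2.inRange(hsv(c),(0,120,40),(180,255,255))>0)
q=P[m];print(len(q),q[:,2].mean(),rect(q[:,:2]))
E
```

```text
t 31.3 p [ 609.7 -280.   170.1] yaw 3.6 F [-0.6  1.3 -0.2] gap 0.785 grip 0.0 j [-0.55  0.37  1.46 -0.    1.31 -0.61]
travel [ 53.17 -18.58   2.78] dr [  0.1   0.3 -56.4]
5652 83.69471625349338 (608.3, -278.5, 51.9, 51.7, -86.5)
```

Emit:
apply_moves([
  {"travel": [2,-0.7,0],"dr": [0,0,0]},
  {"travel": [6,-2.1,0],"dr": [0,0,0]},
  {"travel": [10,-3.5,0],"dr": [0,0,0]},
  {"travel": [14,-4.9,0],"dr": [0,0,0]},
  {"travel": [18,-6.3,0],"dr": [0,0,0]},
  {"travel": [22,-7.7,0],"dr": [0,0,0]},
  {"travel": [26,-9.1,0],"dr": [0,0,0]},
  {"travel": [30,-10.5,0],"dr": [0,0,0]},
], gripper=1.0)

```text
clock: 32.15
position: [482.9, 15.1, 165.1]
eef_rot: [-0.001, 0.685, 0.729, -0.001]
wrist_force: [0.5, -0.4, 0.5]
finger_gap: 0.999
gripper_force: 0.0
```

Emit:
apply_moves([
  {"travel": [4,-1.4,0],"dr": [0,0,-6]},
  {"travel": [8,-2.8,0],"dr": [0,0,-14]},
  {"travel": [12,-4.2,0],"dr": [0,0,-22]},
  {"travel": [16,-5.6,0.5],"dr": [0,0,-30]},
  {"travel": [19.5,-6.8,1.2],"dr": [0,0,-38]},
  {"travel": [22,-7.7,2],"dr": [0,0,-46]},
  {"travel": [23,-8,2.5],"dr": [0,0,-53]},
  {"travel": [23.2,-8.1,2.8],"dr": [0,0,-56.4]},
])

```text
clock: 32.95
position: [387.3, 240.9, 136.6]
eef_rot: [-0.002, 0.256, 0.967, -0.001]
wrist_force: [-0.7, -0.4, -0.0]
finger_gap: 1.001
gripper_force: 0.0
```

Emit:
apply_moves([
  {"travel": [0,0,0],"dr": [0,0,0]},
  {"travel": [0,0,0],"dr": [0,0,0]},
  {"travel": [0,0,0],"dr": [0,0,0]},
])

```text
clock: 33.25
position: [389.6, 239.7, 138.5]
eef_rot: [-0.0, 0.26, 0.966, -0.0]
wrist_force: [-0.3, 0.4, -0.8]
finger_gap: 0.999
gripper_force: 0.0
```

```bash
python3 go.py 391.2 239 1.5 60; python3 look.py w13
python3 - <<'E'
from h import *
c,s=pickle.load(open("w13.pkl","rb"));P=cloud(c,s)
m=(P[...,2]>8)&(P[...,2]<18)&(np.hypot(P[...,0]-391,P[...,1]-239)<50)
q=P[m];print(len(q),q[:,2].max(),rect(q[:,:2]))
E
```

```text
t 33.25 p [389.6 239.7 138.5] yaw 59.9 F [-0.3  0.4 -0.8] gap 0.999 grip 0.0 j [ 0.38 -0.1   2.04 -0.    1.2  -0.67]
travel [-0.18  0.03 13.7 ] dr [-0.  -0.  -0.1]
1431 16.88840484437435 (389.5, 239.5, 61.2, 60.8, -26.9)
```

View pics/w13.png

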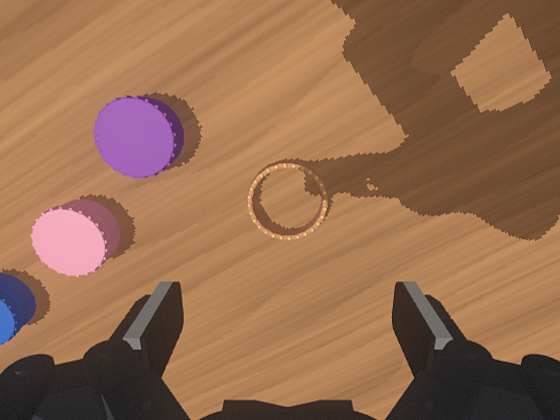

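The bangle at (288,202) is right under the TCP, clear of the purple and pink tins.

Emit:
apply_moves([
  {"travel": [-0.05,0,2],"dr": [0,0,0]},
  {"travel": [-0.05,0,5],"dr": [0,0,0]},
  {"travel": [-0.05,0,8.5],"dr": [0,0,0]},
  {"travel": [-0.05,0,11.5],"dr": [0,0,0]},
  {"travel": [-0.05,0,13],"dr": [0,0,0]},
  {"travel": [-0.05,0,13.4],"dr": [0,0,0]},
  {"travel": [-0.05,0,13.5],"dr": [0,0,0]},
  {"travel": [-0.05,0,13.5],"dr": [0,0,0]},
])

```text
clock: 34.1
position: [391.0, 240.1, 4.8]
eef_rot: [0.001, 0.259, 0.966, 0.001]
wrist_force: [-0.6, 0.6, 0.2]
finger_gap: 0.999
gripper_force: 0.0
```

```bash
python3 go.py 390 239.3 1 60
```

```text
t 34.1 p [391.  240.1   4.8] yaw 59.9 F [-0.6  0.6  0.2] gap 0.999 grip 0.0 j [ 0.38  0.13  2.11  0.    0.9  -0.67]
travel [ 0.05 -0.12  0.38] dr [ 0.1  0.1 -0.1]
```

Emit:
apply_moves([
  {"travel": [0,-0.1,0.2],"dr": [0,0,0]},
  {"travel": [0,-0.1,0.35],"dr": [0,0,0]},
  {"travel": [0,-0.1,0.38],"dr": [0,0,0]},
])

```text
clock: 34.4
position: [389.8, 239.1, 0.4]
eef_rot: [0.0, 0.259, 0.966, 0.0]
wrist_force: [0.2, 0.1, 0.1]
finger_gap: 0.997
gripper_force: 0.0
```

Emit:
apply_moves([
  {"travel": [0,0,0],"dr": [0,0,0]},
  {"travel": [0,0,0],"dr": [0,0,0]},
  {"travel": [0,0,0],"dr": [0,0,0]},
  {"travel": [0,0,0],"dr": [0,0,0]},
  {"travel": [0,0,0],"dr": [0,0,0]},
  {"travel": [0,0,0],"dr": [0,0,0]},
  {"travel": [0,0,0],"dr": [0,0,0]},
  {"travel": [0,0,0],"dr": [0,0,0]},
], gripper=0.6)

```text
clock: 35.2
position: [389.7, 239.1, 1.1]
eef_rot: [0.0, 0.259, 0.966, -0.0]
wrist_force: [-4.9, -2.3, 12.8]
finger_gap: 0.694
gripper_force: 61.6
```

```bash
python3 go.py 390 239.3 150 60
```

```text
t 35.2 p [389.7 239.1   1.1] yaw 60.0 F [-4.9 -2.3 12.8] gap 0.694 grip 61.6 j [ 0.38  0.14  2.11 -0.    0.89 -0.67]
travel [ -0.02   0.03 -14.89] dr [-0.  0.  0.]
```

Emit:
apply_moves([
  {"travel": [0,0,-0.8],"dr": [0,0,0]},
  {"travel": [0,0,-2.5],"dr": [0,0,0]},
  {"travel": [0,0,-5],"dr": [0,0,0]},
  {"travel": [0,0,-8],"dr": [0,0,0]},
  {"travel": [0,0,-11],"dr": [0,0,0]},
  {"travel": [0,0,-13.5],"dr": [0,0,0]},
  {"travel": [0,0,-14.9],"dr": [0,0,0]},
  {"travel": [0,0,-14.9],"dr": [0,0,0]},
])

```text
clock: 36.0
position: [390.9, 239.6, 151.1]
eef_rot: [0.002, 0.259, 0.966, 0.001]
wrist_force: [-0.0, 0.0, -0.5]
finger_gap: 0.693
gripper_force: 64.4
```

```bash
python3 go.py 600.5 -146.9 150 3.6
```

```text
t 36.0 p [390.9 239.6 151.1] yaw 60.0 F [-0.   0.  -0.5] gap 0.693 grip 64.4 j [ 0.38 -0.12  2.03  0.    1.22 -0.67]
travel [-37.48 -22.98   0.14] dr [ 0.3  0.  56.4]
```

Emit:
apply_moves([
  {"travel": [-1.5,-0.9,0],"dr": [0,0,0]},
  {"travel": [-4,-2.5,0],"dr": [0,0,0]},
  {"travel": [-7,-4.3,0],"dr": [0,0,0]},
  {"travel": [-10,-6.1,0],"dr": [0,0,0]},
  {"travel": [-13,-8,0],"dr": [0,0,0]},
  {"travel": [-16,-9.8,0],"dr": [0,0,0]},
  {"travel": [-19,-11.6,0],"dr": [0,0,0]},
  {"travel": [-22,-13.5,0],"dr": [0,0,0]},
])

```text
clock: 36.8
position: [511.8, 10.8, 146.9]
eef_rot: [-0.002, 0.259, 0.966, -0.0]
wrist_force: [0.2, -0.1, -1.1]
finger_gap: 0.691
gripper_force: 64.4
```

Emit:
apply_moves([
  {"travel": [-2.8,-1.7,0],"dr": [0,0,6]},
  {"travel": [-5.6,-3.4,0],"dr": [0,0,14]},
  {"travel": [-8.4,-5.1,0],"dr": [0,0,22]},
  {"travel": [-11,-6.8,0],"dr": [0,0,30]},
  {"travel": [-13,-8,0],"dr": [0,0,38]},
  {"travel": [-14.5,-8.9,0],"dr": [0,0,46]},
  {"travel": [-15.3,-9.4,0],"dr": [0,0,53]},
  {"travel": [-15.5,-9.5,0],"dr": [0,0,56.4]},
])

```text
clock: 37.6
position: [598.3, -148.8, 146.3]
eef_rot: [-0.001, 0.687, 0.727, -0.001]
wrist_force: [0.8, 0.3, 0.1]
finger_gap: 0.691
gripper_force: 64.4
```

Emit:
apply_moves([
  {"travel": [0,0,0],"dr": [0,0,0]},
  {"travel": [0,0,0],"dr": [0,0,0]},
  {"travel": [0,0,0],"dr": [0,0,0]},
])

```text
clock: 37.9
position: [598.5, -147.3, 148.0]
eef_rot: [-0.001, 0.684, 0.729, -0.0]
wrist_force: [-1.2, 0.1, 0.2]
finger_gap: 0.686
gripper_force: 64.4
```

```bash
python3 go.py 600.5 -146.9 75 3.6; python3 look.py w14
python3 - <<'E'
from h import *
c,s=pickle.load(open("w14.pkl","rb"));P=cloud(c,s);p=s["position"]
m=(P[...,2]>p[2]+2)&(P[...,2]<p[2]+17)&(np.hypot(P[...,0]-p[0],P[...,1]-p[1])<36)&(hsv(c)[...,1]>90)
q=P[m];print(len(q),np.percentile(q[:,2],[5,50,95]),rect(q[:,:2]))
E
```

```text
t 37.9 p [ 598.5 -147.3  148. ] yaw 3.7 F [-1.2  0.1  0.2] gap 0.686 grip 64.4 j [-0.37  0.27  1.63  0.    1.24 -0.43]
travel [0.03 0.21 7.3 ] dr [-0.1 -0.   0.1]
6468 [151.20542324 159.83259205 161.88343705] (598.3, -147.5, 61.8, 59.5, -86.0)
```

View pics/w14.png

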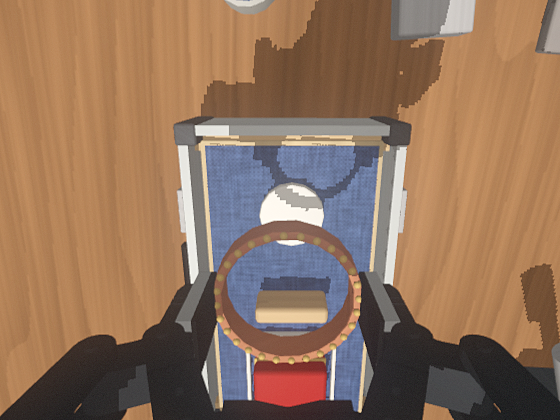

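The bangle is held level with its centre on the TCP, and the boss at (292,212) sits about 2 mm to +x. I'll shift by that and lower.

Emit:
apply_moves([
  {"travel": [0,0.15,1.2],"dr": [0,0,0]},
  {"travel": [0,0.15,3.2],"dr": [0,0,0]},
  {"travel": [0,0.15,5.2],"dr": [0,0,0]},
  {"travel": [0,0.15,6.6],"dr": [0,0,0]},
  {"travel": [0,0.15,7.2],"dr": [0,0,0]},
  {"travel": [0,0.15,7.3],"dr": [0,0,0]},
  {"travel": [0,0.15,7.3],"dr": [0,0,0]},
])

```text
clock: 38.65
position: [601.0, -147.9, 76.5]
eef_rot: [0.0, 0.685, 0.729, 0.0]
wrist_force: [-0.7, -0.0, -0.5]
finger_gap: 0.696
gripper_force: 64.4
```

```bash
python3 go.py 600.4 -147 51.5 3.6
```

```text
t 38.65 p [ 601.  -147.9   76.5] yaw 3.6 F [-0.7 -0.  -0.5] gap 0.696 grip 64.4 j [-0.37  0.36  1.67 -0.    1.12 -0.43]
travel [ 0.09 -0.06  2.5 ] dr [ 0.  0. -0.]
```

Emit:
apply_moves([
  {"travel": [0.08,-0.05,0.4],"dr": [0,0,0]},
  {"travel": [0.08,-0.05,0.9],"dr": [0,0,0]},
  {"travel": [0.08,-0.05,1.4],"dr": [0,0,0]},
  {"travel": [0.08,-0.05,1.8],"dr": [0,0,0]},
  {"travel": [0.08,-0.05,2.1],"dr": [0,0,0]},
  {"travel": [0.08,-0.05,2.2],"dr": [0,0,0]},
  {"travel": [0.08,-0.05,2.2],"dr": [0,0,0]},
])

```text
clock: 39.35
position: [599.9, -146.9, 53.7]
eef_rot: [-0.0, 0.685, 0.729, -0.0]
wrist_force: [-0.8, 0.2, -0.7]
finger_gap: 0.693
gripper_force: 64.4
```

```bash
python3 go.py 600.4 -147 51 3.6
```

```text
t 39.35 p [ 599.9 -146.9   53.7] yaw 3.6 F [-0.8  0.2 -0.7] gap 0.693 grip 64.4 j [-0.37  0.39  1.68 -0.    1.08 -0.43]
travel [-0.01  0.05  0.27] dr [-0. -0. -0.]
```

Emit:
apply_moves([
  {"travel": [0,0.05,0.1],"dr": [0,0,0]},
  {"travel": [0,0.05,0.2],"dr": [0,0,0]},
  {"travel": [0,0.05,0.25],"dr": [0,0,0]},
  {"travel": [0,0.05,0.25],"dr": [0,0,0]},
])

```text
clock: 39.75
position: [600.5, -146.9, 51.4]
eef_rot: [-0.0, 0.685, 0.729, -0.0]
wrist_force: [-0.0, 0.1, -0.7]
finger_gap: 0.692
gripper_force: 64.4
```

Emit:
apply_moves([
  {"travel": [0,0,0.04],"dr": [0,0,0]},
  {"travel": [0,0,0.08],"dr": [0,0,0]},
  {"travel": [0,0,0.08],"dr": [0,0,0]},
])

```text
clock: 40.05
position: [600.6, -146.9, 51.3]
eef_rot: [0.0, 0.685, 0.729, 0.0]
wrist_force: [-1.7, 1.1, 4.3]
finger_gap: 0.69
gripper_force: 64.9
```

Emit:
apply_moves([
  {"travel": [0,0,0],"dr": [0,0,0]},
  {"travel": [0,0,0],"dr": [0,0,0]},
  {"travel": [0,0,0],"dr": [0,0,0]},
  {"travel": [0,0,0],"dr": [0,0,0]},
], gripper=0.85)

```text
clock: 40.45
position: [600.5, -146.9, 50.5]
eef_rot: [-0.0, 0.685, 0.729, -0.0]
wrist_force: [-0.4, -0.6, -0.5]
finger_gap: 0.85
gripper_force: 0.0
```

Emit:
apply_moves([
  {"travel": [0,0,-0.8],"dr": [0,0,0]},
  {"travel": [0,0,-2.5],"dr": [0,0,0]},
  {"travel": [0,0,-5],"dr": [0,0,0]},
  {"travel": [0,0,-8],"dr": [0,0,0]},
  {"travel": [0,0,-11],"dr": [0,0,0]},
  {"travel": [0,0,-13],"dr": [0,0,0]},
  {"travel": [0,0,-14],"dr": [0,0,0]},
  {"travel": [0,0,-14],"dr": [0,0,0]},
])

```text
clock: 41.25
position: [601.8, -147.4, 193.7]
eef_rot: [0.002, 0.685, 0.729, 0.001]
wrist_force: [-0.2, -0.0, -0.7]
finger_gap: 0.849
gripper_force: 0.0
```

```bash
python3 look.py w15; python3 w.py w15
python3 - <<'E'
from h import *
c,s=pickle.load(open("w15.pkl","rb"));P=cloud(c,s)
m=(P[...,2]>60.5)&(P[...,2]<67)&(np.hypot(P[...,0]-600.5,P[...,1]+147)<40)&(hsv(c)[...,1]>90)
q=P[m];print("bangle",len(q),np.percentile(q[:,2],[5,50,95]),rect(q[:,:2]))
E
```

```text
board 18206 49.8 [48.5 51.1] (604.6, -213.2, 223.7, 113.6, -86.5)
tilt [-3.00000e-04  1.10000e-03  4.97992e+01]
boss 2423 57.8 [56.1 59.3] (603.3, -147.4, 58.0, 50.0, 50.0)
sq 815 55.2 [52.9 56.7] (609.1, -277.3, 70.8, 70.1, -86.7)
bar 869 76.0 [72.6 77.7] (605.0, -211.2, 50.1, 11.7, 3.0)
bangle 1097 [62.32421031 63.93837288 65.4744192 ] (600.5, -147.0, 61.0, 60.5, 74.4)
```

View pics/w15.png

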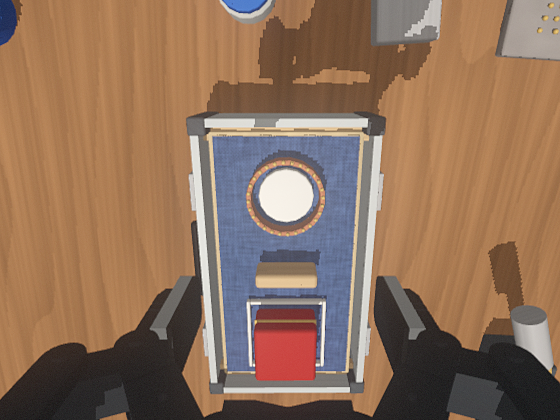

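The bangle (286,195) lies flat around the boss, its top at z 64. The red box (286,345) is inside the square rim, the divider is flat, and the jar and block are undisturbed. The arm is clear, so I'm handing in.

```bash
python3 -c "
from station import order
print(order.hand_in())"
```

```text
the job is handed in; nothing more can be done
None
```

The case is packed in the order asked and handed in at about 41 s. Camera checks put all five pieces in place, with the jar and block looking undisturbed, but the hand-in returned no verdict.

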